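# Release a bench balance and load its check weights

## Task

Get the bench balance ready for its check: with the flat screwdriver release all three slotted transit locks on the balance's deck by turning each a quarter turn anticlockwise to its stop, before anything is put on the pan. Then free every check weight that has tipped over in the tray and stand it upright on the balance's pan, knob up and wholly on the pan. Leave the screwdriver back upright in its stand, fully home, and do not disturb the tin, the ring or the spatula.

Things in the scene. Friction and masses are not known exactly. Their poses are not given: they have to be found in the camera images.
- balance: white bench balance, 260 (x) by 200 (y) mm, fixed to the bench. Origin: centre of its underside; its -x end, with display and keys, faces the robot. Behind the panel lies a level deck (top 55 mm above the bench) with the three lock screws, at balance x = -50 mm, y = +62 (left), 0 (middle) and -62 mm (right); behind the deck the rectangular steel pan.
- pan_centre (a point): centre of the top of the balance's flat steel pan, 70 mm above the bench; pan 150 (balance x) by 190 (balance y) mm, no rim; steel slides on it rather easily.
- lock_left_slot (a point): centre of the face of the left lock screw's head (51 mm above the bench). Its x axis runs along the slot, z up. The head is brass, 22 mm across, sunk 4 mm below the deck in a 24 mm hole; the slot is 6 mm wide, 6 mm deep and runs right across the head. 
- lock_middle_slot (a point): centre of the face of the middle lock screw's head (51 mm above the bench). Its x axis runs along the slot, z up. The head is brass, 22 mm across, sunk 4 mm below the deck in a 24 mm hole; the slot is 6 mm wide, 6 mm deep and runs right across the head. 
- lock_right_slot (a point): centre of the face of the right lock screw's head (51 mm above the bench). Its x axis runs along the slot, z up. The head is brass, 22 mm across, sunk 4 mm below the deck in a 24 mm hole; the slot is 6 mm wide, 6 mm deep and runs right across the head. 
- lock_left (a joint): left quarter-turn transit lock, rad: grows when turned anticlockwise seen from above; 0 = locked stop, 1.571 = fully released stop (slot then points along the balance's y axis at 1.571, along its x at 0). Starts at 0 to 0.4. Stays where it is left; takes about 0.06 N m to turn.
- lock_middle (a joint): middle quarter-turn transit lock, rad: grows when turned anticlockwise seen from above; 0 = locked stop, 1.571 = fully released stop (slot then points along the balance's y axis at 1.571, along its x at 0). Starts at 0 to 0.4. Stays where it is left; takes about 0.06 N m to turn.
- lock_right (a joint): right quarter-turn transit lock, rad: grows when turned anticlockwise seen from above; 0 = locked stop, 1.571 = fully released stop (slot then points along the balance's y axis at 1.571, along its x at 0). Starts at 0 to 0.4. Stays where it is left; takes about 0.06 N m to turn.
- driver: flat screwdriver, 144 mm, 0.13 kg, standing blade down in its stand. Origin: middle of the blade's lower edge; z up to the handle. Blade 16 mm wide (x), 2.5 thick (y), 14 tall; round shaft 8 mm thick to z = 60; black round shoulder 38 mm across, z = 60 to 66; black flat-sided handle 30 (x) by 24 (y) mm, z = 66 to 144.
- driver_shoulder (a point): point on the driver's axis at the underside of its shoulder, 60 mm above the blade's edge.
- stand: wooden screwdriver stand fixed to the bench: base 90 by 90 by 12 mm, block 60 by 60 mm up to 77 mm, with an upright 24 mm hole 65 mm deep in the middle (mouth chamfered 3 mm). Origin: centre of its underside.
- stand_top (a point): centre of the hole's mouth on the stand's top, 77 mm above the bench; the driver's shoulder rests here.
- tray: dark sheet-steel tray fixed to the bench, 64 (x) by 235 (y) mm, 32 mm high (dividers 24), walls and floor 4 mm, three compartments side by side along y, each 56 (x) by 73 (y) mm inside, 77 mm apart. Origin: centre of its underside; -x wall nearest the robot.
- weight1: steel check weight, 0.5 kg: cylinder 42 mm across, 52 tall, then an 18 mm neck (11 long) and a 30 mm knob; 75 tall in all. Origin: centre of the flat foot; z along its axis to the knob; centre of mass 31 mm up. Starts wedged in the tray: foot in the corner at the -x wall, side on the +x wall's rim, axis 50 degrees above level, knob out over the rim. May be absent (2 or 3 are there).
- weight2: as weight1: steel check weight, 0.5 kg: cylinder 42 mm across, 52 tall, then an 18 mm neck (11 long) and a 30 mm knob; 75 tall in all. Origin: centre of the flat foot; z along its axis to the knob; centre of mass 31 mm up. Starts wedged in the tray: foot in the corner at the -x wall, side on the +x wall's rim, axis 50 degrees above level, knob out over the rim. May be absent (2 or 3 are there).
- weight3: as weight1: steel check weight, 0.5 kg: cylinder 42 mm across, 52 tall, then an 18 mm neck (11 long) and a 30 mm knob; 75 tall in all. Origin: centre of the flat foot; z along its axis to the knob; centre of mass 31 mm up. Starts wedged in the tray: foot in the corner at the -x wall, side on the +x wall's rim, axis 50 degrees above level, knob out over the rim. May be absent (2 or 3 are there).
- tin: bystander: aluminium moisture tin, 64 mm across, 45 mm tall. Origin: centre of its underside.
- cutter_ring: bystander: brass cutter ring, 76 mm across, 30 mm tall. Origin: centre of its underside.
- spatula: bystander: spatula lying flat, 280 mm long along its x (handle to -x). Origin: middle of its length, on the bench.
Not all that is in view belongs to the job. Leave any yellow look-alike of the weight3 alone.

How it is judged:
By the outcome, as a careful person would: the job done as asked, in the order asked, and still so for the second after the job is handed in, with the robot touching nothing.
Of weight1, weight2, weight3 only 2 to 3 are there at a start; the rules pass over those that are not, and their reading is None.
At some moment in a run one of weight1, weight2, weight3 may be knocked a few centimetres aside while the robot is not near it.
It also fails if it takes over 210 s, if anything falls off the work surface, if the arm or the gripper's body presses on something with over 40 N, if the wrist force passes 120 N, or if a joint passes its speed limit or range.

## Robot

A 7-joint arm with a two-finger parallel gripper is mounted at the origin on the work surface. World frame = base frame: x ahead of the robot, y to its left, z up, the work surface at z = 0. Lengths are in m, angles in rad, forces in N, time in s.
With the tool pointing down it reaches from about 0.4 to 0.85 m from the base axis. Payload 10.4 kg.
Tool frame: the origin (TCP) lies midway between the tips of the shut fingers; the grasp point (between the pads) lies 19 mm behind it (manip.tcp_to_grasp is the distance from the TCP to the grasp point, in m); z points along the fingers, y is the line along which they close (so a half turn about z gives the same grasp; the last joint's range is limited). The gripper opens to 85 mm and grips with 20 to 120 N. Pads are 22 mm wide; open, the fingers measure 114 mm over their backs; the gripper's body (76 mm by 85 mm) begins 54 mm behind the grasp point. The pads swing forward as they close: fully open they stand 13 mm farther back than shut.
Start: joints at [-1.333, 0.332, -0.065, 1.46, 0.022, 1.35, -0.088], TCP at [0.161, 0.604, 0.231] pointing down, gripper open.
Joint ranges: [-2.6, 2.6], [-0.5, 2.12], [-1.47, 1.34], [0.16, 2.42], [-1.27, 4.41], [0.06, 2.06], [-2.6, 2.6]. Speed limits (rad/s): [2.22, 2.22, 2.79, 2.79, 3.14, 3.14, 3.14].

## Interface

Orientations are given as a unit quaternion [x, y, z, w].
In Python, from workcell import manip gives the robot as it stands.
- The arm moves only by the shell command python3 -m jog 'ROWS' [FORCE]. ROWS is a JSON object of lists of equal length, an entry for each row: "offset": the shift along the world's x, y, z in m, a list of three; "yaw": the turn about the world's z in degrees; "jaw": the closure, from 0 (fully open) to 1 (shut). A call has 1 to 20 rows; each row shifts and turns the commanded pose from where the row before left it; what a row does not reach is not made up. A row lasts 1/12 s, in which the tool goes at most 41.7 mm and 7.16 degrees, less where a joint would pass 70% of its speed; a pose out of reach is approached as far as the arm can. A call is refused whole if a number of a shift passes 0.0417 or a number of a turn 7.16, either way. A call with a gripper value outside its range is refused whole. The fingers move at their own pace and stop on an object; FORCE is the grip in N (left out, the last holds). Time passes only in rows, so rows that do not move let the fingers close. It gives the time, the measured TCP pose, the force, the opening and the grip force at its end, in the units of the state.
- manip.get_obs(): the state, without advancing time (a new reading comes with each control period).
- manip.camera(name): name is "scene" or "top" or "wrist"; returns a dict with "frame" (420x560x3 uint8, red, green, blue), "camera_matrix" (3x3 intrinsics, pixels), "eye" and "attitude" of the camera in the world; the wrist camera has in their place "hand_eye" (4x4, takes a point from camera to tool coordinates, whose origin is the TCP and whose axes are the flange's). Camera axes: x right, y up, looking along -z (the intrinsics and any distortion apply to the point x, -y, -z); pixel columns grow to the right and rows downward; lengths in m; the calibration is good to about 2 mm. A picture is of the moment at which its call begins: read the wrist's pose just before it. There is no depth.
- manip.hand_in(): hands the job in; it is judged then, once.
Trained networks look in a picture, given as the dict that the camera call returned (one of the last four; its "shot" number tells which), for a name from the list of things; names that differ only in an ending like _2 or _b are one class to them, and where a whole thing is asked for, a point or a joint stands for the part that bears it (a point fixed in the world has none). Each returns a list of dicts, best first, with "score" (0 to 1); they miss things now and then, are a little off and sometimes report something else, mostly with a low value. They report only what shows in the picture. A call takes as long as a camera call. They do not tell look-alikes from the thing itself.
- manip.masks_of(picture, name): "region" (420x560 bool, what is visible of it).
- manip.tip_of(picture, name): "at" ([x, y, z] in m, in world coordinates, good to about 4 mm: a listed point, or the origin of a listed thing).
The state is a dict: "clock": time; "joint_pos": joint angles; "joint_velocities": joint speeds; "tau": joint torques, N m; "position": TCP position; "ee_rot": TCP orientation; "ft_force": force on the tool from outside, world axes, zero at the start; "torque": the same for the moment, N m; "grip_width": opening from 0.0 (shut) to 1.0 (fully open); "grasp_force": force on a finger pad.
Only numpy, scipy, OpenCV 4.12 (cv2) and the standard library are available. Lean on these libraries where they do the work, as an engineer would, in place of code of your own. Each camera call takes 0.05 s, during which the arm holds its last target. There are 200 camera calls.

## Working session

There is one attempt and no reset: what is moved stays moved. The work goes in short steps, Python scripts to look and compute and a shell command to move; the robot and the scene stay as the last step left them, time stands still between calls to the robot, and variables do not carry over. Pictures are saved under pics/ and viewed, at most 14 in all, crops included, and the job is handed in when it is done.

```bash
ls; mkdir -p pics
cat > h.py <<'E'
import numpy as np, cv2
from workcell import manip
from scipy.spatial.transform import Rotation as R
def save(p,n): cv2.imwrite(f'pics/{n}.png',p['frame'][:,:,::-1])
def st():
    o=manip.get_obs()
    print('t',round(o['clock'],2),'pos',np.round(o['position'],4),'eul',np.round(R.from_quat(o['ee_rot']).as_euler('xyz',degrees=True),1),'F',np.round(o['ft_force'],1),'M',np.round(o['torque'],2),'w',round(o['grip_width'],3),'gf',np.round(o['grasp_force'],1),'q',np.round(o['joint_pos'],2))
    return o
E
python3 - <<'E'
from h import *
o=st()
names="balance pan_centre lock_left_slot lock_middle_slot lock_right_slot driver driver_shoulder stand stand_top tray weight1 tin cutter_ring spatula".split()
for c in ['scene','top']:
    p=manip.camera(c); save(p,c+'0')
    print(c,{k:(np.round(v,3).tolist() if k!='frame' else 0) for k,v in p.items() })
    for n in names:
        print(n,[(round(d['score'],2),np.round(d['at'],3).tolist()) for d in manip.tip_of(p,n)][:5])
st()
E
```

```text
pics
t 0.0 pos [0.161  0.6035 0.2305] eul [-179.9    0.   165.1] F [-0.6 -0.4  0.6] M [-0.01  0.01  0.02] w 1.003 gf 0.0 q [-1.33  0.33 -0.06  1.46  0.02  1.35 -0.09]
scene {'frame': 0, 'camera_matrix': [[385.15, 0.0, 282.261], [0.0, 385.15, 207.767], [0.0, 0.0, 1.0]], 'eye': [1.138, 0.346, 0.578], 'attitude': [0.216, 0.382, 0.776, 0.453], 'shot': 1}
balance [(0.66, [0.578, 0.106, 0.001])]
pan_centre [(0.7, [0.632, 0.108, 0.072])]
lock_left_slot [(0.42, [0.531, 0.163, 0.051])]
lock_middle_slot [(0.56, [0.536, 0.104, 0.048])]
lock_right_slot [(0.55, [0.536, 0.041, 0.051])]
driver [(0.36, [0.456, -0.324, 0.014]), (0.17, [0.453, 0.328, 0.076])]
driver_shoulder [(0.87, [0.455, 0.328, 0.074])]
stand [(0.61, [0.454, 0.33, 0.001])]
stand_top [(0.85, [0.457, 0.328, 0.079])]
tray [(0.66, [0.487, -0.259, -0.003])]
weight1 [(0.98, [0.485, -0.178, 0.017]), (0.93, [0.47, -0.257, 0.014]), (0.87, [0.339, -0.099, 0.023]), (0.62, [0.637, -0.26, 0.023]), (0.54, [0.456, -0.329, 0.017])]
tin [(0.57, [0.704, 0.344, 0.004]), (0.24, [0.77, -0.088, -0.003])]
cutter_ring [(0.62, [0.775, -0.087, -0.001])]
spa
[... 768 characters left out ...]
tray [(0.91, [0.485, -0.256, -0.001]), (0.74, [0.455, 0.326, 0.076]), (0.41, [0.452, 0.326, -0.001])]
weight1 [(0.94, [0.455, -0.329, 0.014]), (0.94, [0.471, -0.257, 0.016]), (0.86, [0.344, -0.096, 0.022]), (0.66, [0.635, -0.26, 0.021]), (0.64, [0.487, -0.177, 0.019])]
tin [(0.75, [0.699, 0.35, 0.0]), (0.39, [0.581, 0.113, -0.003]), (0.2, [0.486, -0.178, 0.017])]
cutter_ring [(0.9, [0.769, -0.086, -0.0]), (0.23, [0.454, 0.325, 0.075])]
spatula [(0.8, [0.726, -0.302, 0.004]), (0.46, [0.532, 0.162, 0.051]), (0.41, [0.455, 0.328, 0.075])]
t 1.5 pos [0.1611 0.6039 0.2313] eul [180.   -0.  165.1] F [-0.3  0.4  0. ] M [-0.03  0.   -0.02] w 1.002 gf 0.0 q [-1.33  0.33 -0.06  1.46  0.02  1.35 -0.09]
```

View images.

View pics/top0.png

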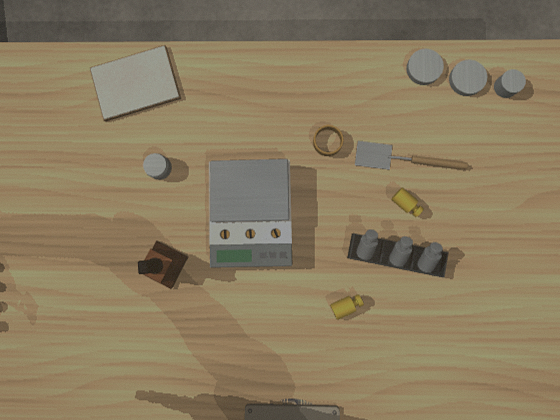

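View pics/scene0.png

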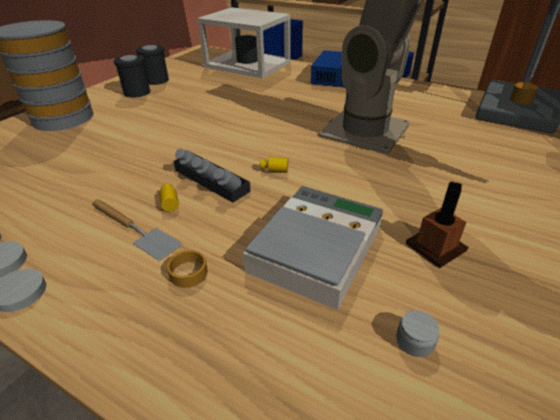

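Top view: the tray at (398,255) holds three grey steel weights, at (368,245), (400,252) and (431,258). The yellow look-alikes lie outside it at (407,201) and (346,306), and I leave those alone. The balance is at (250,212), with its locks at (224,234), (250,234) and (276,234). The stand and driver are at (160,265). I'll go over the stand next for a wrist view.

```bash
python3 -m jog '{"offset":[[0.024,-0.022,0.006],[0.024,-0.022,0.006],[0.024,-0.022,0.006],[0.024,-0.022,0.006],[0.024,-0.022,0.006],[0.024,-0.022,0.006],[0.024,-0.022,0.006],[0.024,-0.022,0.006],[0.024,-0.022,0.006],[0.024,-0.022,0.006],[0.024,-0.022,0.006],[0.024,-0.022,0.006],[0,0,0],[0,0,0]],"yaw":[0,0,0,0,0,0,0,0,0,0,0,0,0,0],"jaw":[0,0,0,0,0,0,0,0,0,0,0,0,0,0]}' 40
cat >> h.py <<'E'
F=np.diag([1,-1,-1.])
def wcam():
    o=manip.get_obs(); p=manip.camera('wrist')
    T=np.eye(4); T[:3,:3]=R.from_quat(o['ee_rot']).as_matrix(); T[:3,3]=o['position']
    return p, T@np.array(p['hand_eye'])
def ray(T,K,uv,z):
    uv=np.atleast_2d(uv); d=np.c_[(uv-[K[0,2],K[1,2]])/[K[0,0],K[1,1]],np.ones(len(uv))]
    d=(T[:3,:3]@F@d.T).T; return T[:3,3]+d*((z-T[2,3])/d[:,2])[:,None]
def proj(T,K,X):
    c=F@T[:3,:3].T@(np.atleast_2d(X)-T[:3,3]).T; q=np.array(K)@c; return (q[:2]/q[2]).T
E
python3 - <<'E'
from h import *
st(); p,T=wcam(); save(p,'w1'); print({k:np.round(v,3).tolist() for k,v in p.items() if k!='frame'}); print(T[:3,3])
for n in ['driver_shoulder','stand_top','driver']:
  print(n,[(round(d['score'],2),np.round(d['at'],3).tolist()) for d in manip.tip_of(p,n)][:3])
E
```

```text
clock: 2.67
position: [0.4507, 0.3383, 0.3038]
ee_rot: [0.132, 0.991, 0.0, 0.0]
ft_force: [-0.5, 0.7, -0.2]
grip_width: 1.004
grasp_force: 0.0
t 2.67 pos [0.4507 0.3383 0.3038] eul [180.    0.  164.8] F [-0.5  0.7 -0.2] M [ 0.02  0.03 -0.  ] w 1.004 gf 0.0 q [-0.89  0.16  0.19  1.52 -0.03  1.46  0.61]
{'camera_matrix': [[291.375, 0.0, 277.207], [0.0, 291.375, 206.12], [0.0, 0.0, 1.0]], 'hand_eye': [[-0.001, 0.965, 0.264, 0.066], [1.0, 0.001, -0.0, 0.0], [-0.001, 0.264, -0.965, -0.142], [0.0, 0.0, 0.0, 1.0]], 'shot': 3}
[0.38702515 0.35568165 0.44585942]
driver_shoulder [(0.79, [0.453, 0.328, 0.074])]
stand_top [(0.58, [0.457, 0.328, 0.078])]
driver [(0.58, [0.456, 0.326, 0.018])]
```

View pics/w1.png

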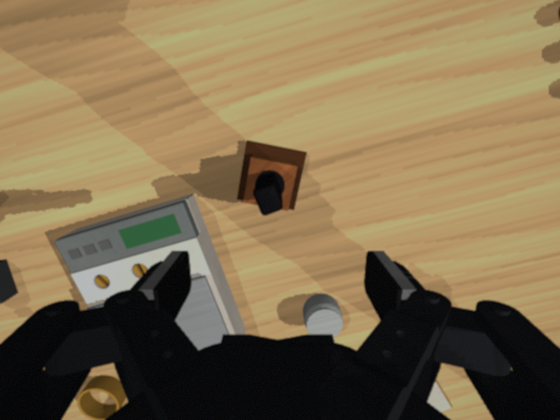

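Wrist view: stand at (272,178), with the black handle top near (269,202). I need the handle's yaw, so I'll enlarge that part.

Run:
```python
import cv2,numpy as np
i=cv2.imread('pics/w1.png')[130:230,225:325].astype(float)
i=np.clip((i/255)**0.45*255,0,255).astype(np.uint8)
cv2.imwrite('pics/w1c.png',cv2.resize(i,(600,600),interpolation=cv2.INTER_CUBIC))
```

```text
(no output)
```

View pics/w1c.png

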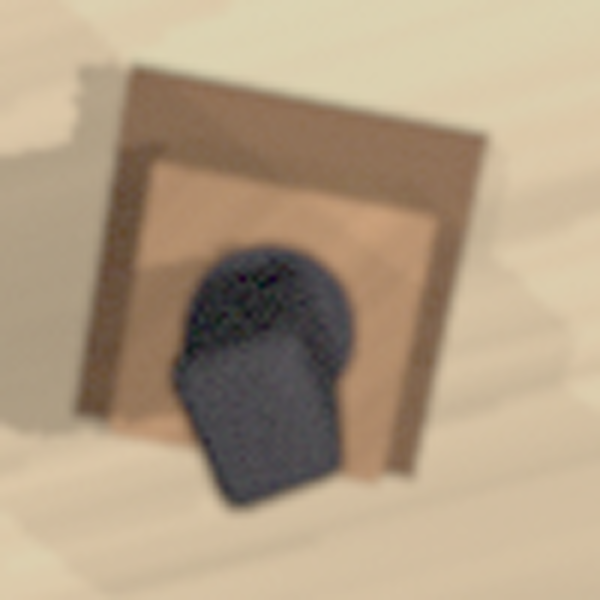

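Run:
```python
from h import *
o=manip.get_obs(); p,T=wcam(); K=p['camera_matrix']
g=p['frame'].max(2).astype(int); roi=np.zeros(g.shape,bool); roi[160:225,245:300]=1
f=p['frame'].astype(int)
m=(f[...,0]-f[...,2]<25)&(g<70)&roi
print(m.sum())
S=4
from scipy.optimize import minimize
a=np.linspace(0,2*np.pi,40)
def ren(x):
    im=np.zeros((420*S,560*S),np.uint8); c,s=np.cos(x[2]),np.sin(x[2]); r=np.array([[c,-s],[s,c]])
    b=[[sx*15,sy*12] for sx in(1,-1) for sy in(1,-1)]; b=np.array(b)/1000@r.T+x[:2]
    H=np.vstack([np.c_[b,np.full(4,z)] for z in(.083,.161)])
    Sh=np.vstack([np.c_[.019*np.cos(a)+x[0],.019*np.sin(a)+x[1],0*a+z] for z in(.077,.083)])
    for P in(H,Sh): cv2.fillConvexPoly(im,cv2.convexHull(np.round(proj(T,K,P)*S+S/2-.5).astype(np.int32)),1)
    return cv2.resize(im.astype(np.float32),(560,420),interpolation=cv2.INTER_AREA)
def cost(x): return np.abs(ren(x)-m).sum()
res=[]
for y in np.radians(np.arange(-90,90,15)):
    r=minimize(cost,[.454,.327,y],method='Nelder-Mead',options=dict(initial_simplex=np.array([.454,.327,y])+np.array([[0,0,0],[.004,0,0],[0,.004,0],[0,0,.2]])))
    res.append((r.fun,np.round(r.x[:2],4),np.degrees(r.x[2])))
for r in sorted(res,key=lambda r:r[0])[:5]: print(r)
```

```text
1036
(np.float64(171.5), array([0.4535, 0.3278]), np.float64(-5.94600072636716))
(np.float64(171.75), array([0.4531, 0.3276]), np.float64(-3.9984366317175826))
(np.float64(172.875), array([0.4538, 0.3278]), np.float64(-4.760406941650462))
(np.float64(173.125), array([0.4536, 0.3277]), np.float64(-5.345355524700721))
(np.float64(173.5625), array([0.4535, 0.3277]), np.float64(-5.353636481301284))
```

```bash
python3 -m jog '{"offset":[[0,0,0],[0,0,0],[0,0,0],[0,0,0],[0,0,0],[0,0,0],[0,0,0],[0,0,0],[0,0,0],[0,0,0],[0,0,0],[0,0,0],[0,0,0],[0,0,0],[0,0,0],[0,0,0],[0,0,0],[0,0,0],[0,0,0],[0,0,0]],"yaw":[-7.16,-7.16,-7.16,-7.16,-7.16,-7.16,-7.16,-7.16,-7.16,-7.16,-7.16,-7.16,-7.16,-7.16,-7.16,-7.16,-7.16,-7.16,-7.16,-7.16],"jaw":[0,0,0,0,0,0,0,0,0,0,0,0,0,0,0,0,0,0,0,0]}'
python3 -m jog '{"offset":[[0.001,-0.004,0],[0.001,-0.003,0],[0.001,-0.003,0],[0,0,0],[0,0,0],[0,0,0]],"yaw":[-7.16,-7.16,-7.16,0,0,0],"jaw":[0,0,0,0,0,0]}'
python3 - <<'E'
from h import *
st()
p,T=wcam(); save(p,'w2'); print(proj(T,p['camera_matrix'],[.4535,.3277,.161]))
for n in ['driver_shoulder','stand_top','driver','lock_left_slot','lock_middle_slot','lock_right_slot']:
  print(n,[(round(d['score'],2),np.round(d['at'],3).tolist()) for d in manip.tip_of(p,n)][:3])
i=cv2.imread('pics/w2.png').astype(float); i=np.clip((i/255)**0.5*255,0,255).astype(np.uint8); cv2.imwrite('pics/w2g.png',i)
E
```

```text
clock: 4.58
position: [0.4484, 0.3407, 0.3032]
ee_rot: [0.982, 0.187, -0.0, 0.0]
ft_force: [-0.2, 0.5, -0.2]
grip_width: 1.002
grasp_force: 0.0
clock: 5.08
position: [0.4517, 0.3305, 0.3033]
ee_rot: [1.0, 0.006, -0.0, 0.0]
ft_force: [1.1, -0.7, 0.2]
grip_width: 1.004
grasp_force: 0.0
t 5.08 pos [0.4517 0.3305 0.3033] eul [180.    0.    0.7] F [ 1.1 -0.7  0.2] M [0.1  0.04 0.02] w 1.004 gf 0.0 q [-1.07  0.16  0.41  1.54 -0.06  1.46 -2.22]
[[280.3018499  194.51437952]]
driver_shoulder [(0.68, [0.454, 0.328, 0.074])]
stand_top [(0.59, [0.459, 0.327, 0.079])]
driver [(0.63, [0.455, 0.326, 0.018])]
lock_left_slot [(0.76, [0.533, 0.17, 0.053])]
lock_middle_slot [(0.57, [0.536, 0.104, 0.051])]
lock_right_slot [(0.61, [0.453, 0.326, 0.073]), (0.46, [0.532, 0.04, 0.048])]
```

View pics/w2g.png

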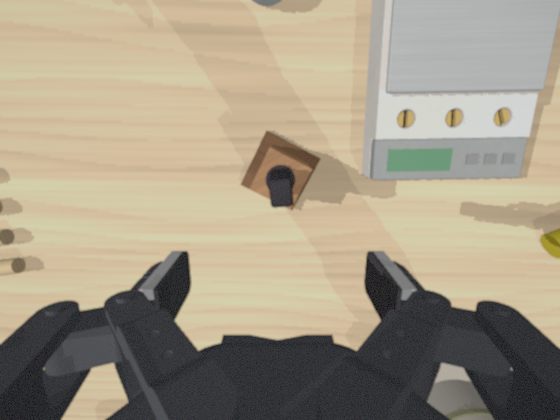

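```bash
python3 -m jog '{"offset":[[0.001,-0.001,-0.025],[0.001,-0.001,-0.025],[0,-0.001,-0.025],[0,0,-0.025],[0,0,-0.025],[0,0,-0.025],[0,0,-0.025],[0,0,-0.015],[0,0,-0.009],[0,0,0],[0,0,0],[0,0,0],[0,0,0],[0,0,0],[0,0,0],[0,0,0],[0,0,0],[0,0,0]],"yaw":[1.5,1.5,1.5,0,0,0,0,0,0,0,0,0,0,0,0,0,0,0],"jaw":[0,0,0,0,0,0,0,0,0,0,0,1,1,1,1,1,1,1]}' 70
python3 -c "from h import *; st()"
```

```text
clock: 6.93
position: [0.4544, 0.3271, 0.1049]
ee_rot: [0.999, 0.043, 0.0, -0.0]
ft_force: [-0.3, 0.0, 5.9]
grip_width: 0.27
grasp_force: 68.8
t 6.93 pos [0.4544 0.3271 0.1049] eul [-180.    -0.     4.9] F [-0.3  0.   5.9] M [-0.14  0.1   0.04] w 0.27 gf 68.8 q [-1.03  0.3   0.38  1.8  -0.13  1.06 -2.09]
```

```bash
python3 -m jog '{"offset":[[0,0,0.01],[0,0,0.02],[0,0,0.025],[0,0,0.025],[0,0,0.025],[0,0,0.01],[0.002,-0.025,0],[0.002,-0.034,0],[0.002,-0.034,0],[0.002,-0.034,0],[0.002,-0.034,0],[0.002,-0.034,0],[0,-0.025,0],[0,-0.007,0],[0,0,0],[0,0,0]],"yaw":[0,0,0,0,0,0,-1.5,-1.5,0,0,0,0,0,0,0,0],"jaw":[1,1,1,1,1,1,1,1,1,1,1,1,1,1,1,1]}'
python3 - <<'E'
from h import *
st()
p,T=wcam(); K=p['camera_matrix']; save(p,'w3'); np.savez('w3.npz',T=T,K=K)
for n in ['lock_left_slot','lock_middle_slot','lock_right_slot']:
  print(n,[(round(d['score'],2),np.round(d['at'],4).tolist(), np.round(proj(T,K,d['at']),1)) for d in manip.tip_of(p,n)][:3])
i=cv2.imread('pics/w3.png')[60:210,80:480]; cv2.imwrite('pics/w3c.png',cv2.resize(i,(800,300),interpolation=cv2.INTER_CUBIC))
E
```

```text
clock: 8.27
position: [0.4659, 0.1005, 0.2192]
ee_rot: [1.0, 0.016, -0.0, -0.0]
ft_force: [0.1, 0.7, -1.5]
grip_width: 0.274
grasp_force: 68.6
t 8.27 pos [0.4659 0.1005 0.2192] eul [-180.     0.     1.9] F [ 0.1  0.7 -1.5] M [-0.01 -0.02 -0.04] w 0.274 gf 68.6 q [-0.87 -0.01  0.56  1.88  0.01  1.27 -1.85]
lock_left_slot [(0.93, [0.5336, 0.1651, 0.0537], array([[216.2, 124.2]])), (0.49, [0.4528, 0.3243, -0.0013], array([[100.7, 186.6]]))]
lock_middle_slot [(0.71, [0.5348, 0.101, 0.0528], array([[279.2, 125.1]]))]
lock_right_slot [(0.82, [0.5332, 0.0406, 0.0482], array([[337.3, 128.6]]))]
```

View pics/w3.png

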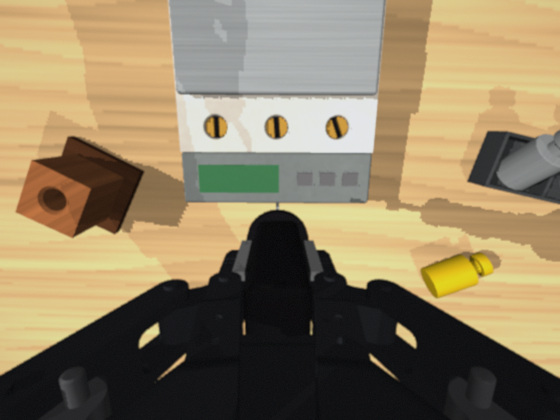

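Wrist view: brass heads at (215,127), (276,127) and (337,127), each with a dark slot, the right one turned most. The empty stand is at (65,190). Next I fit head centres and slot angles.

```bash
cat >> h.py <<'E'
def locks(p,T,seeds,z=0.051,r=15):
    K=p['camera_matrix']; S=6; out=[]
    for u,v in seeds:
        # rectify 40x40mm patch at plane z around seed, 0.1 mm/px, rows=x down to small, cols = y decreasing
        c=ray(T,K,[u,v],z)[0]
        for it in range(2):
            n=280; gx,gy=np.meshgrid(np.arange(n),np.arange(n))
            X=np.c_[(c[0]+(n/2-gy.ravel())*1e-4),(c[1]+(n/2-gx.ravel())*1e-4),np.full(n*n,z)]
            q=proj(T,K,X).astype(np.float32).reshape(n,n,2)
            im=cv2.remap(p['frame'],q[...,0],q[...,1],cv2.INTER_CUBIC).astype(int)
            br=(im[...,0]-im[...,2]>60)
            rim=cv2.convexHull(np.argwhere(br)[:,::-1].astype(np.int32))
            (cx,cy),rad=cv2.minEnclosingCircle(rim)
            c=np.array([c[0]+(n/2-cy)*1e-4,c[1]+(n/2-cx)*1e-4,z])
        disc=(gx-cx)**2+(gy-cy)**2<(min(rad,110)-15)**2
        val=im.max(2); dk=disc&(val<0.55*np.median(val[disc]))
        m=cv2.moments(dk.astype(np.uint8),True)
        mx,my=m['m10']/m['m00'],m['m01']/m['m00']
        ang=0.5*np.arctan2(2*m['mu11'],m['mu20']-m['mu02'])  # in image (cols,rows)
        d=np.array([-np.sin(ang),-np.cos(ang)]) # world dir (x,y)
        yaw=np.degrees(np.arctan2(d[1],d[0])); yaw=(yaw+90)%180-90
        out.append((c,rad/10,yaw,np.array([c[0]+(cy-my)*1e-4,c[1]+(cx-mx)*1e-4]),dk.sum()/100))
    return out
E
python3 - <<'E'
from h import *
p,T=wcam()
for o in locks(p,T,[(215,127),(276,127),(337,127)]): print(np.round(o[0],4),'r',round(o[1],1),'yaw',round(o[2],1),'slotc',np.round(o[3],4),'area',o[4])
E
```

```text
[0.5313 0.1657 0.051 ] r 11.3 yaw 2.5 slotc [0.5313 0.1657] area 86.98
[0.533  0.1036 0.051 ] r 11.3 yaw 6.5 slotc [0.533 0.104] area 89.53
[0.5348 0.042  0.051 ] r 11.4 yaw 22.6 slotc [0.5347 0.0424] area 80.84
```

```bash
python3 -m jog '{"offset":[[0.022,0.022,0],[0.022,0.022,-0.01],[0.0215,0.0215,-0.02],[0,0,-0.02],[0,0,-0.015],[0,0,-0.008],[0,0,0],[0,0,0]],"yaw":[0.6,0,0,0,0,0,0,0],"jaw":[1,1,1,1,1,1,1,1]}'
python3 - <<'E'
from h import *
st(); p,T=wcam(); save(p,'w4'); s=manip.camera('scene'); save(s,'s4')
K=s['camera_matrix']; TT=np.eye(4); TT[:3,:3]=R.from_quat(s['attitude']).as_matrix(); TT[:3,3]=s['eye']; u,v=proj(TT,K,[.531,.1657,.058])[0].astype(int); print(u,v)
a=cv2.resize(s['frame'][v-40:v+20,u-40:u+40],(800,600),interpolation=cv2.INTER_CUBIC)
cv2.imwrite('pics/s4c.png',a[:,:,::-1])
E
```

```text
clock: 9.18
position: [0.5316, 0.1656, 0.1467]
ee_rot: [1.0, 0.022, -0.0, 0.0]
ft_force: [0.2, 0.4, -1.3]
grip_width: 0.274
grasp_force: 68.5
t 9.18 pos [0.5316 0.1656 0.1467] eul [180.    0.    2.5] F [ 0.2  0.4 -1.3] M [0.01 0.   0.03] w 0.274 gf 68.5 q [-0.85  0.27  0.55  1.78 -0.15  1.14 -1.79]
354 222
```

View pics/s4c.png

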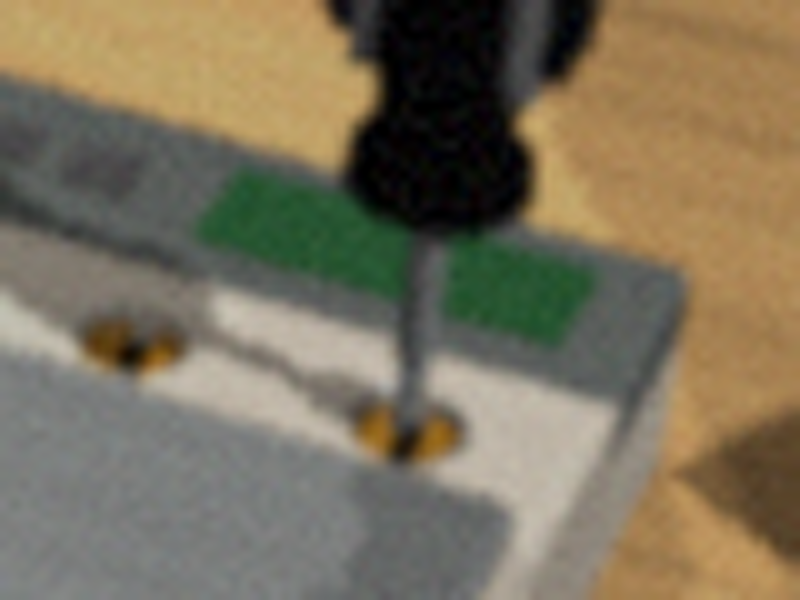

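Scene crop: the blade hangs over the left head's slot at crop (405,430) and is lined up with it. Now I lower it into the slot.

```bash
python3 -m jog '{"offset":[[0,0,-0.003],[0,0,-0.002],[0,0,-0.002],[0,0,-0.002],[0,0,-0.002],[0,0,-0.001],[0,0,0],[0,0,0]],"yaw":[0,0,0,0,0,0,0,0],"jaw":[1,1,1,1,1,1,1,1]}' 
python3 -c "from h import *; st()"
```

```text
clock: 9.95
position: [0.5316, 0.1654, 0.1343]
ee_rot: [1.0, 0.022, -0.0, 0.0]
ft_force: [-0.0, 0.1, -0.9]
grip_width: 0.266
grasp_force: 68.6
t 9.95 pos [0.5316 0.1654 0.1343] eul [180.    0.    2.5] F [-0.   0.1 -0.9] M [0.03 0.03 0.01] w 0.266 gf 68.6 q [-0.85  0.28  0.55  1.79 -0.16  1.12 -1.78]
```

```bash
python3 -m jog '{"offset":[[0,0,0],[0,0,0],[0,0,0],[0,0,0],[0,0,0],[0,0,0],[0,0,0],[0,0,0],[0,0,0],[0,0,0],[0,0,0],[0,0,0],[0,0,0],[0,0,0],[0,0,0],[0,0,0],[0,0,0],[0,0,0]],"yaw":[6,6,6,6,6,6,6,6,6,6,6,6,6,6,6,6,2,0],"jaw":[1,1,1,1,1,1,1,1,1,1,1,1,1,1,1,1,1,1]}' 
python3 -c "from h import *; st()"
```

```text
clock: 11.45
position: [0.5309, 0.1662, 0.1343]
ee_rot: [0.639, 0.769, -0.0, -0.001]
ft_force: [-3.2, 2.3, 0.7]
grip_width: 0.274
grasp_force: 68.6
t 11.45 pos [0.5309 0.1662 0.1343] eul [-1.799e+02 -1.000e-01  1.006e+02] F [-3.2  2.3  0.7] M [ 0.78  1.16 -0.06] w 0.274 gf 68.6 q [-0.65  0.26  0.31  1.78 -0.09  1.12 -0.13]
```

```bash
for i in 1; do python3 -m jog '{"offset":[[0,0,0],[0,0,0],[0,0,0]],"yaw":[3,2,0],"jaw":[1,1,1]}' >/dev/null;python3 -c "from h import *; st()"; python3 -m jog '{"offset":[[0,0,0],[0,0,0],[0,0,0]],"yaw":[3,2,0],"jaw":[1,1,1]}'>/dev/null; python3 -c "from h import *; st()"; done
```

```text
t 11.7 pos [0.5309 0.1661 0.1343] eul [-1.799e+02 -1.000e-01  1.055e+02] F [-5.9  2.5  1.8] M [ 0.91  1.33 -0.08] w 0.276 gf 68.7 q [-0.64  0.26  0.3   1.78 -0.09  1.12 -0.04]
t 11.95 pos [0.5309 0.1661 0.1343] eul [-1.799e+02 -1.000e-01  1.105e+02] F [-4.7  3.2  1.5] M [ 0.85  1.39 -0.1 ] w 0.271 gf 68.7 q [-0.63  0.26  0.29  1.78 -0.08  1.12  0.04]
```

```bash
python3 -m jog '{"offset":[[0,0,0],[0,0,0],[0,0,0]],"yaw":[3,3,0],"jaw":[1,1,1]}' >/dev/null;python3 -c "from h import *; st()"; python3 -m jog '{"offset":[[0,0,0],[0,0,0.01],[0,0,0.02],[0,0,0.03],[0,0,0.02],[-0.02,-0.01,0],[-0.03,-0.02,0],[-0.03,-0.03,0],[0,0,0],[0,0,0],[0,0,0]],"yaw":[-7,-7,0,-7,-7,-7,-7,-7,-7,-7,0],"jaw":[1,1,1,1,1,1,1,1,1,1,1]}'
python3 - <<'E'
from h import *
st(); p,T=wcam(); save(p,'w5'); print(proj(T,p['camera_matrix'],[[.5313,.1657,.051],[.533,.1036,.051],[.5348,.042,.051]]))
E
```

```text
t 12.2 pos [0.5308 0.1661 0.1343] eul [-1.799e+02 -1.000e-01  1.165e+02] F [-4.4  2.5  1.4] M [ 0.83  1.51 -0.3 ] w 0.273 gf 68.6 q [-0.62  0.26  0.27  1.78 -0.08  1.12  0.14]
clock: 13.12
position: [0.4523, 0.1053, 0.2148]
ee_rot: [0.895, 0.446, 0.001, -0.0]
ft_force: [0.2, 0.2, -1.0]
grip_width: 0.271
grasp_force: 69.0
t 13.12 pos [0.4523 0.1053 0.2148] eul [ 1.8e+02 -1.0e-01  5.3e+01] F [ 0.2  0.2 -1. ] M [-0.05 -0.02  0.01] w 0.271 gf 69.0 q [-0.7  -0.03  0.36  1.91  0.01  1.26 -0.98]
[[303.53864585  96.8896696 ]
 [340.05080225 146.88537223]
 [373.43470942 192.41217841]]
```

View pics/w5.png

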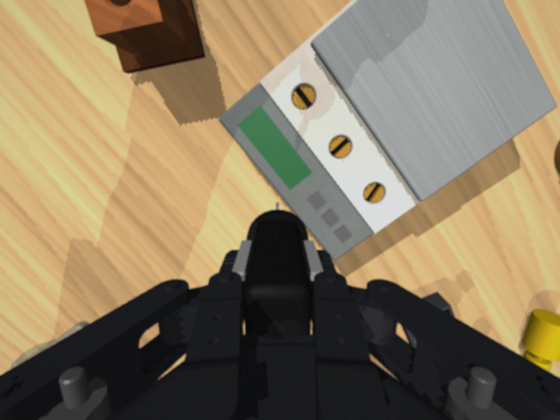

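The left head at (303,97) has turned. Next I measure its angle.

Run:
```python
from h import *
p,T=wcam(); o=manip.get_obs()
for q in locks(p,T,[(303.5,97),(340,147),(373.5,192.5)]): print(np.round(q[0],4),'r',round(q[1],1),'yaw',round(q[2],1),'slotc',np.round(q[3],4),'area',q[4])
print(proj(T,p['camera_matrix'],np.array(o['position'])-[0,0,.0879]))
```

```text
[0.531  0.1658 0.051 ] r 11.4 yaw -88.3 slotc [0.531  0.1657] area 89.72
[0.5328 0.1038 0.051 ] r 11.3 yaw 6.6 slotc [0.5328 0.1043] area 78.84
[0.5346 0.0417 0.051 ] r 11.1 yaw 21.8 slotc [0.5344 0.0429] area 63.89
[[276.50436066 211.10353503]]
```

```bash
python3 -m jog '{"offset":[[0.02,-0.001,0],[0.03,-0.0005,0],[0.02,0,0],[0.01,0,0],[0,0,-0.01],[0,0,-0.02],[0,0,-0.02],[0,0,-0.01],[0,0,-0.008],[0,0,0],[0,0,0]],"yaw":[-6.6,-6.6,-6.6,-6.7,-6.6,-6.7,-6.7,0,0,0,0],"jaw":[1,1,1,1,1,1,1,1,1,1,1]}' >/dev/null
python3 -c "from h import *; st()"
```

```text
t 14.13 pos [0.5325 0.1045 0.1467] eul [180.   -0.    7.2] F [ 0.1 -0.3 -0.7] M [ 0.   -0.04 -0.03] w 0.272 gf 68.9 q [-0.68  0.22  0.45  1.81 -0.11  1.13 -1.63]
```

```bash
python3 -m jog '{"offset":[[0,-0.0005,-0.003],[0,0,-0.002],[0,0,-0.002],[0,0,-0.002],[0,0,-0.002],[0,0,-0.001],[0,0,0],[0,0,0]],"yaw":[-0.5,0,0,0,0,0,0,0],"jaw":[1,1,1,1,1,1,1,1]}' >/dev/null
python3 -c "from h import *; st()"
```

```text
t 14.8 pos [0.5322 0.1039 0.1343] eul [180.    0.    6.5] F [-0.1  0.4 -2.1] M [-0.03 -0.04  0.03] w 0.271 gf 69.0 q [-0.67  0.24  0.45  1.82 -0.11  1.11 -1.64]
```

In the slot with no contact force. Turning by 110° to about 116.5°, which reached the stop on the left lock.

```bash
python3 -m jog '{"offset":[[0,0,0],[0,0,0],[0,0,0],[0,0,0],[0,0,0],[0,0,0],[0,0,0],[0,0,0],[0,0,0],[0,0,0],[0,0,0],[0,0,0],[0,0,0],[0,0,0],[0,0,0],[0,0,0],[0,0,0],[0,0,0],[0,0,0],[0,0,0]],"yaw":[6,6,6,6,6,6,6,6,6,6,6,6,6,6,6,5,5,5,5,0],"jaw":[1,1,1,1,1,1,1,1,1,1,1,1,1,1,1,1,1,1,1,1]}' >/dev/null
python3 -c "from h import *; st()"
```

```text
t 16.47 pos [0.5321 0.1037 0.1344] eul [-180.    -0.   116.7] F [-0.9 -1.6  0.6] M [-0.3   0.36 -0.22] w 0.27 gf 68.8 q [-0.48  0.23  0.23  1.81 -0.06  1.11  0.24]
```

```bash
python3 -m jog '{"offset":[[0,0,0],[0,0,0]],"yaw":[2.5,0],"jaw":[1,1]}' >/dev/null;python3 -c "from h import *; st()"
python3 -m jog '{"offset":[[0,0,0],[0,0,0.005],[0,0,0.01],[0.001,-0.015,0.01],[0.001,-0.02,0],[0.0006,-0.02,0],[0,-0.0065,0],[0,0,0],[0,0,0],[0,0,0],[0,0,0],[0,0,0],[0,0,0],[0,0,-0.006],[0,0,-0.0066],[0,0,0],[0,0,0]],"yaw":[-7,-7,-7,-7,-7,-7,-7,-7,-7,-7,-7,-7,-7,-5.5,0,0,0],"jaw":[1,1,1,1,1,1,1,1,1,1,1,1,1,1,1,1,1]}' >/dev/null
python3 -c "from h import *; st()"
```

```text
t 16.63 pos [0.5321 0.1035 0.1344] eul [-180.     0.   118.9] F [-1.9 -1.4  1.8] M [-0.5   0.49 -0.3 ] w 0.273 gf 68.8 q [-0.47  0.23  0.22  1.81 -0.05  1.11  0.27]
t 18.05 pos [0.5345 0.0425 0.1463] eul [1.80e+02 1.00e-01 2.26e+01] F [ 0.3  0.3 -0.5] M [-0.01 -0.03 -0.  ] w 0.274 gf 69.1 q [-0.55  0.21  0.44  1.83 -0.1   1.13 -1.26]
```

```bash
python3 -m jog '{"offset":[[0,0,-0.003],[0,0,-0.002],[0,0,-0.002],[0,0,-0.002],[0,0,-0.002],[0,0,-0.001],[0,0,0],[0,0,0]],"yaw":[-0.5,0,0,0,0,0,0,0],"jaw":[1,1,1,1,1,1,1,1]}' >/dev/null
python3 -c "from h import *; st()"
```

```text
t 18.72 pos [0.5348 0.0424 0.1347] eul [180.   0.  22.] F [-1.2 -0.2 -0.8] M [-0.02  0.06  0.01] w 0.273 gf 69.1 q [-0.55  0.22  0.44  1.84 -0.1   1.1  -1.26]
```

```bash
python3 -m jog '{"offset":[[0,0,0],[0,0,0],[0,0,0],[0,0,0],[0,0,0],[0,0,0],[0,0,0],[0,0,0],[0,0,0],[0,0,0],[0,0,0],[0,0,0],[0,0,0],[0,0,0],[0,0,0],[0,0,0],[0,0,0],[0,0,0]],"yaw":[6,6,6,6,6,6,6,6,6,6,6,6,5,5,5,5,5,0],"jaw":[1,1,1,1,1,1,1,1,1,1,1,1,1,1,1,1,1,1]}' >/dev/null
python3 -c "from h import *; st()"
```

```text
t 20.22 pos [0.5341 0.0424 0.1348] eul [-1.799e+02 -1.000e-01  1.192e+02] F [-4.9  0.3  3.1] M [-0.16  1.33 -0.27] w 0.27 gf 69.2 q [-0.38  0.21  0.24  1.83 -0.06  1.11  0.39]
```

```bash
python3 -m jog '{"offset":[[0,0,0],[0,0,0.01],[0,0,0.02],[0,0,0.03],[0,0,0.02],[-0.02,0.01,0.005],[-0.03,0.025,0],[-0.029,0.027,0],[0,0,0],[0,0,0],[0,0,0],[0,0,0]],"yaw":[-7,-7,-7,-7,-7,-7,-7,-7,-7,-7,0,0],"jaw":[1,1,1,1,1,1,1,1,1,1,1,1]}' >/dev/null
python3 - <<'E'
from h import *
st(); p,T=wcam(); save(p,'w6'); s=proj(T,p['camera_matrix'],[[.531,.1657,.051],[.5329,.1037,.051],[.5347,.042,.051]]); print(s)
for q in locks(p,T,s): print(np.round(q[0],4),'r',round(q[1],1),'yaw',round(q[2],1),'slotc',np.round(q[3],4),'area',q[4])
E
```

```text
t 21.22 pos [0.4621 0.0993 0.22  ] eul [180.   -0.   50.5] F [ 0.3  1.  -1.2] M [ 0.03 -0.03  0.01] w 0.272 gf 69.3 q [-0.56 -0.01  0.25  1.88  0.    1.27 -1.  ]
[[287.53865355  98.12149655]
 [326.22176218 145.36832892]
 [361.69498663 188.83017585]]
[0.5311 0.1657 0.051 ] r 11.4 yaw -88.2 slotc [0.531  0.1656] area 89.07
[0.5328 0.1042 0.051 ] r 11.4 yaw -88.3 slotc [0.5327 0.1043] area 89.78
[0.5346 0.0418 0.051 ] r 11.3 yaw -87.7 slotc [0.5345 0.0426] area 83.44
```

All three slots read about 91.8° in the world, which is balance yaw plus 90°, so they're released. Now the driver goes back to its stand.

```bash
python3 -m jog '{"offset":[[-0.001,0.025,0],[-0.001,0.034,0],[-0.001,0.034,0],[-0.001,0.034,0],[-0.001,0.034,0],[-0.001,0.034,0],[-0.0017,0.026,0],[0,0.0068,0],[0,0,0],[0,0,0],[0,0,0]],"yaw":[-6,-6,-6,-6,-6,-6,-6,-3.6,0,0,0],"jaw":[1,1,1,1,1,1,1,1,1,1,1]}' >/dev/null
python3 - <<'E'
from h import *
st()
s=manip.camera('scene'); save(s,'s7')
K=s['camera_matrix']; TT=np.eye(4); TT[:3,:3]=R.from_quat(s['attitude']).as_matrix(); TT[:3,3]=s['eye']; u,v=proj(TT,K,[.454,.327,.1])[0].astype(int); print(u,v)
cv2.imwrite('pics/s7c.png',cv2.resize(s['frame'][v-50:v+50,u-50:u+50],(500,500),interpolation=cv2.INTER_CUBIC)[:,:,::-1])
E
```

```text
t 22.18 pos [0.4549 0.3257 0.2197] eul [180.   -0.    4.9] F [ 0.5 -1.  -1. ] M [0.   0.01 0.07] w 0.273 gf 69.3 q [-0.8   0.19  0.1   1.66 -0.02  1.29 -2.17]
446 209
```

View pics/s7c.png

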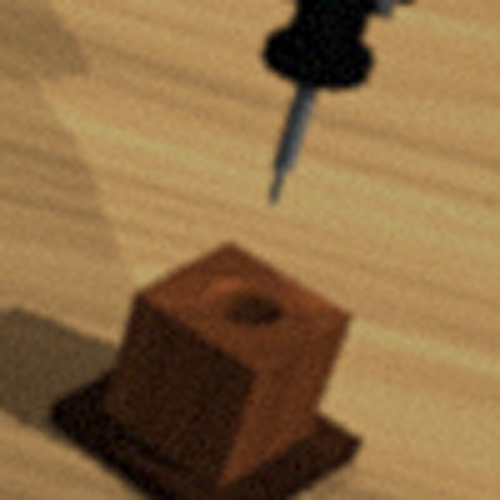

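The blade is above the stand's hole at crop (255,305) and its axis points into the hole. Lowering in.

```bash
python3 -m jog '{"offset":[[-0.0004,0.001,-0.01],[0,0,-0.02],[0,0,-0.02],[0,0,-0.01],[0,0,-0.01],[0,0,-0.01],[0,0,-0.01],[0,0,-0.01],[0,0,-0.006],[0,0,-0.004],[0,0,-0.003],[0,0,0],[0,0,0]],"yaw":[0,0,0,0,0,0,0,0,0,0,0,0,0],"jaw":[1,1,1,1,1,1,1,1,1,1,1,1,1]}' >/dev/null
python3 -c "from h import *; st()"
```

```text
t 23.32 pos [0.4539 0.3284 0.1071] eul [-180.    -0.     4.8] F [ 0.2 -0.2 -0.8] M [0.02 0.04 0.01] w 0.273 gf 69.3 q [-0.79  0.29  0.1   1.79 -0.03  1.06 -2.17]
```

```bash
python3 -m jog '{"offset":[[0,-0.0006,-0.001],[0,0,-0.001],[0,0,-0.0005],[0,0,0]],"yaw":[0,0,0,0],"jaw":[1,1,1,1]}' >/dev/null
python3 -c "from h import *; st()"
python3 -m jog '{"offset":[[0,0,0],[0,0,0],[0,0,0],[0,0,0],[0,0,0],[0,0,0],[0,0,0.02],[0,0,0.03],[0,0,0.03],[0,0,0.03],[0,0,0.03],[0,0,0]],"yaw":[0,0,0,0,0,0,0,0,0,0,0,0],"jaw":[0,0,0,0,0,0,0,0,0,0,0,0]}' >/dev/null
python3 - <<'E'
from h import *
st(); p=manip.camera('scene'); save(p,'s8')
for c,p in (('s',p),('w',wcam()[0]),('t',manip.camera('top'))):
  for n in ['driver_shoulder','weight1']: print(c,n,[(round(d['score'],2),np.round(d['at'],3).tolist()) for d in manip.tip_of(p,n)][:5])
E
```

```text
t 23.65 pos [0.454  0.3277 0.1049] eul [-180.    -0.     4.8] F [-1.  -1.1  3.8] M [-0.26  0.25 -0.03] w 0.274 gf 69.9 q [-0.79  0.29  0.1   1.79 -0.03  1.06 -2.17]
t 24.65 pos [0.4557 0.3291 0.2507] eul [-179.7   -0.4    4.8] F [0.7 0.3 0.5] M [ 0.03 -0.01  0.02] w 0.999 gf 0.0 q [-0.8   0.17  0.11  1.62 -0.02  1.34 -2.18]
s driver_shoulder [(0.91, [0.453, 0.329, 0.075]), (0.63, [0.633, 0.106, 0.073])]
s weight1 [(0.94, [0.486, -0.177, 0.015]), (0.93, [0.638, -0.259, 0.022]), (0.92, [0.339, -0.097, 0.02]), (0.69, [0.467, -0.258, 0.017]), (0.65, [0.458, -0.328, 0.018])]
w driver_shoulder [(0.6, [0.453, 0.329, 0.075])]
w weight1 [(0.2, [0.456, 0.331, 0.078])]
t driver_shoulder [(0.67, [0.454, 0.324, 0.081]), (0.32, [0.634, 0.11, 0.07])]
t weight1 [(0.9, [0.343, -0.097, 0.021]), (0.87, [0.472, -0.256, 0.017]), (0.84, [0.456, -0.331, 0.013]), (0.64, [0.637, -0.259, 0.02]), (0.63, [0.487, -0.179, 0.016])]
```

The driver is home: contact came at the same height as the pickup. Now to the tray for a close look.

```bash
python3 -m jog '{"offset":[[0,-0.02,0],[0,-0.039,0],[0,-0.039,0],[0,-0.039,0],[0,-0.039,0],[0,-0.039,0],[0,-0.039,0],[0,-0.039,0],[0,-0.039,0],[0,-0.039,0],[0,-0.039,0],[0,-0.039,0],[-0.005,-0.039,0],[-0.005,-0.039,0],[-0.005,-0.039,0],[-0.005,-0.02,0],[0,0,0],[0,0,0]],"yaw":[-2,-2,-2,-2,-2,-2,-2,-2.5,0,0,0,0,0,0,0,0,0,0],"jaw":[0.5,0.5,0.5,0.5,0.5,0.5,0.5,0.5,0.5,0.5,0.5,0.5,0.5,0.5,0.5,0.5,0.5,0.5]}' 20 >/dev/null
python3 - <<'E'
from h import *
st(); p,T=wcam(); K=p['camera_matrix']; save(p,'w9'); np.savez('w9.npz',T=T,K=K)
for n in ['weight1','tray']: print(n,[(round(d['score'],2),np.round(d['at'],4).tolist(),np.round(proj(T,K,d['at'])[0])) for d in manip.tip_of(p,n)][:5])
E
```

```text
t 26.6 pos [ 0.4331 -0.2594  0.244 ] eul [180.    0.  -11.9] F [ 1.   1.  -0.7] M [ 0.03 -0.02  0.03] w 0.496 gf 0.0 q [-0.23  0.04  0.71  1.79 -0.03  1.32 -1.29]
weight1 [(0.89, [0.4872, -0.1768, 0.0186], array([204., 153.])), (0.89, [0.3476, -0.1022, 0.0182], array([179., 264.])), (0.62, [0.454, -0.3297, 0.0158], array([329., 153.])), (0.61, [0.4706, -0.2559, 0.0181], array([269., 153.]))]
tray [(0.59, [0.4556, -0.3277, 0.017], array([327., 152.]))]
```

View pics/w9.png

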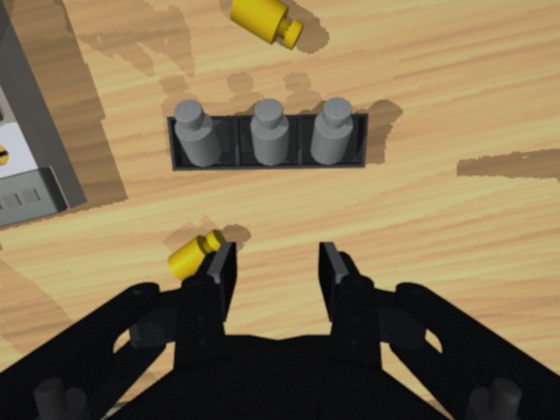

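The three steel weights sit in the tray with knobs at (189,113), (267,110) and (337,108). All are grey and in the tray, unlike the yellow ones at (265,20) and (195,255), which lie loose on the bench. Computing knob points and lean directions.

Run:
```python
from h import *
p,T=wcam(); K=p['camera_matrix']
n=np.vstack(ray(T,K,[[189,112],[267,109.5],[337,107.5]],.075)); print(np.round(n,4))
feet=np.array([[.487,-.177],[.4706,-.257],[.455,-.329]])
d=n[:,:2]-feet; print(np.degrees(np.arctan2(d[:,1],d[:,0])),np.linalg.norm(d,axis=1))
# tray corners (inner top): rim z .032
c=ray(T,K,[[168,118],[367,114],[365,167],[174,169]],.032); print(np.round(c,4))
for a,b in((0,1),(3,2)): e=c[a]-c[b]; print(np.degrees(np.arctan2(-e[0],e[1])),np.linalg.norm(e))
i=cv2.imread('pics/w9.png')[80:180,150:390]; cv2.imwrite('pics/w9c.png',cv2.resize(i,(800,333),interpolation=cv2.INTER_CUBIC))
```

```text
[[ 0.5324 -0.1851  0.075 ]
 [ 0.5187 -0.2634  0.075 ]
 [ 0.5063 -0.3332  0.075 ]]
[-10.08636437  -7.51786533  -4.71990233] [0.04612106 0.04855006 0.05145995]
[[ 0.5354 -0.1474  0.032 ]
 [ 0.493  -0.3749  0.032 ]
 [ 0.4323 -0.365   0.032 ]
 [ 0.4768 -0.1368  0.032 ]]
-10.552707640392903 0.23136460289901453
-11.040184074030128 0.23245156802852676
```

View pics/w9c.png

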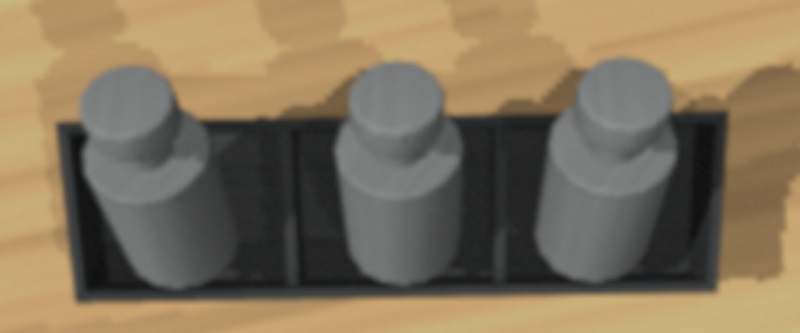

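```bash
python3 -m jog '{"offset":[[0.02,0.015,0],[0.03,0.022,0],[0.03,0.022,0],[0.0185,0.0154,0],[0,0,-0.03],[0,0,-0.03],[0,0,-0.03],[0,0,-0.03],[0,0,-0.02],[0,0,0],[0,0,0]],"yaw":[0.9,0,0,0,0,0,0,0,0,0,0],"jaw":[0.5,0.5,0.5,0.5,0.5,0.5,0.5,0.5,0.5,0.5,0.5]}' 20 >/dev/null
python3 - <<'E'
from h import *
st(); s=manip.camera('scene'); save(s,'s10')
K=s['camera_matrix']; TT=np.eye(4); TT[:3,:3]=R.from_quat(s['attitude']).as_matrix(); TT[:3,3]=s['eye']; u,v=proj(TT,K,[.5286,-.1844,.0705])[0].astype(int); print(u,v)
cv2.imwrite('pics/s10c.png',cv2.resize(s['frame'][v-40:v+40,u-50:u+50],(750,600),interpolation=cv2.INTER_CUBIC)[:,:,::-1])
E
```

```text
t 27.72 pos [ 0.532 -0.183  0.104] eul [-1.80e+02  1.00e-01 -1.07e+01] F [-0.5 -0.3  1.1] M [-0.01 -0.01 -0.  ] w 0.496 gf 0.0 q [-0.26  0.34  0.61  1.81 -0.22  1.06 -1.33]
219 172
```

View pics/s10c.png

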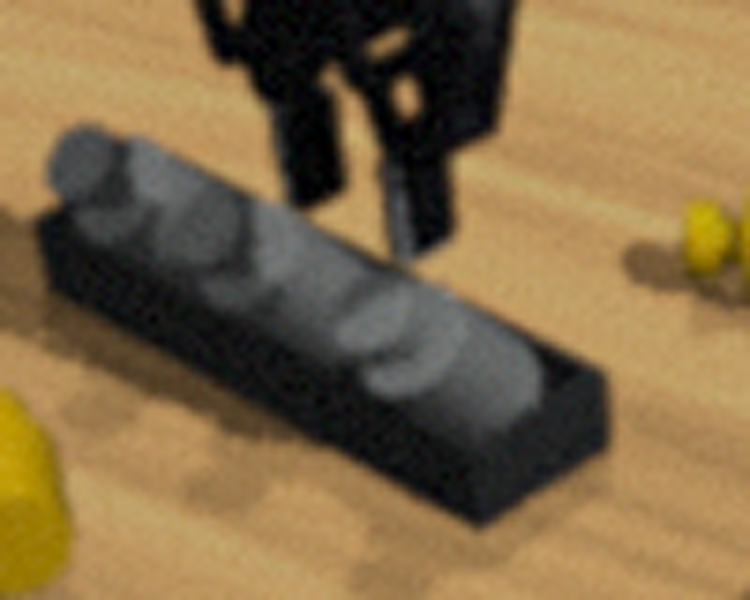

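Scene crop: the open fingers are above and straddling the left weight's knob at crop (370,315). Lowering and closing gently.

```bash
python3 -m jog '{"offset":[[0,-0.0015,-0.012],[0,0,-0.012],[0,0,-0.012],[0,0,-0.008],[0,0,-0.003],[0,0,0],[0,0,0]],"yaw":[0,0,0,0,0,0,0],"jaw":[0.5,0.5,0.5,0.5,0.5,0.5,0.5]}' 20 >/dev/null
python3 -c "from h import *; st()"
python3 -m jog '{"offset":[[0,0,0],[0,0,0],[0,0,0],[0,0,0],[0,0,0],[0,0,0]],"yaw":[0,0,0,0,0,0],"jaw":[1,1,1,1,1,1]}' 20 >/dev/null
python3 -c "from h import *; st()"
```

```text
t 28.35 pos [ 0.5322 -0.1856  0.0573] eul [180.   -0.  -10.8] F [-0.3  0.6  0.1] M [ 0.02 -0.02 -0.02] w 0.502 gf 0.0 q [-0.23  0.41  0.59  1.84 -0.27  0.97 -1.29]
t 28.85 pos [ 0.5327 -0.1854  0.0577] eul [-1.80e+02 -1.00e-01 -1.08e+01] F [1.  0.7 3.9] M [ 0.12 -0.27 -0.1 ] w 0.339 gf 20.8 q [-0.23  0.41  0.59  1.84 -0.27  0.97 -1.29]
```

```bash
python3 -m jog '{"offset":[[-0.003,0.0006,0.001],[-0.004,0.0008,0.002],[-0.004,0.0008,0.002],[-0.004,0.0008,0.001],[-0.004,0.0008,0],[0,0,0]],"yaw":[0,0,0,0,0,0],"jaw":[1,1,1,1,1,1]}' 20 >/dev/null
python3 -c "from h import *; st()"
python3 -m jog '{"offset":[[-0.004,0.0008,0],[-0.004,0.0008,0],[-0.004,0.0008,0],[-0.004,0.0008,0],[0,0,0]],"yaw":[0,0,0,0,0],"jaw":[1,1,1,1,1]}' 20 >/dev/null
python3 - <<'E'
from h import *
st(); s=manip.camera('scene'); save(s,'s11')
K=s['camera_matrix']; TT=np.eye(4); TT[:3,:3]=R.from_quat(s['attitude']).as_matrix(); TT[:3,3]=s['eye']; u,v=proj(TT,K,[.51,-.1844,.0705])[0].astype(int); print(u,v)
cv2.imwrite('pics/s11c.png',cv2.resize(s['frame'][v-40:v+40,u-50:u+50],(750,600),interpolation=cv2.INTER_CUBIC)[:,:,::-1])
E
```

```text
t 29.35 pos [ 0.5126 -0.1817  0.0636] eul [-180.    -0.   -10.8] F [ 1.3 -1.2  3.7] M [-0.25 -0.2   0.05] w 0.337 gf 21.0 q [-0.25  0.35  0.6   1.89 -0.24  0.97 -1.31]
t 29.77 pos [ 0.4953 -0.178   0.0624] eul [-1.80e+02  1.00e-01 -1.08e+01] F [ 0.6 -1.  -2.3] M [-0.18 -0.09  0.02] w 0.337 gf 20.6 q [-0.26  0.32  0.6   1.93 -0.22  0.96 -1.32]
224 169
```

View pics/s11c.png

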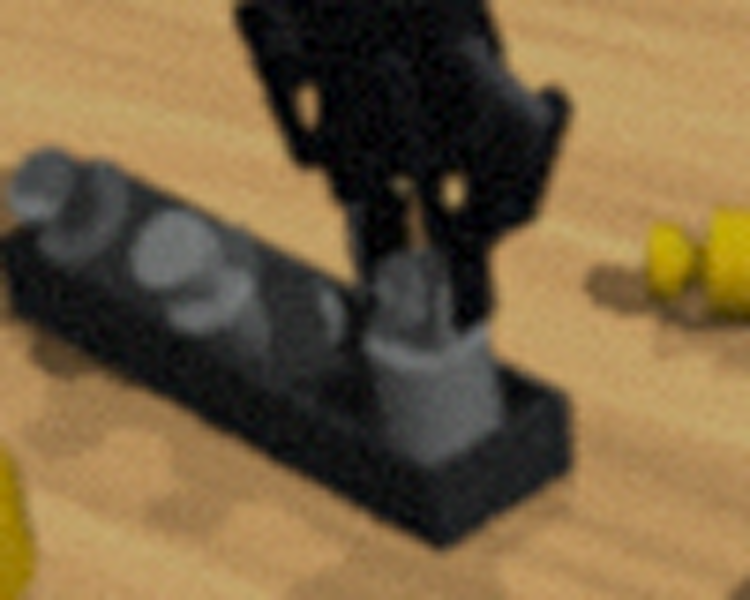

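The left weight is now almost upright in its compartment. I'll let it settle, regrip firmly and lift.

```bash
python3 -m jog '{"offset":[[0,0,-0.001],[0,0,-0.001],[0,0,0],[0,0,0],[0,0,0],[0,0,0],[0,0,0],[0,0,0]],"yaw":[0,0,0,0,0,0,0,0],"jaw":[1,1,0.5,0.5,0.5,0.5,0.5,0.5]}' 20 >/dev/null
python3 -c "from h import *; st()"
python3 -m jog '{"offset":[[0,0,0],[0,0,0],[0,0,0],[0,0,0],[0,0,0],[0,0,0],[0,0,0.01],[0,0,0.02],[0,0,0.02],[0,0,0.02],[0,0,0.02],[0,0,0]],"yaw":[0,0,0,0,0,0,0,0,0,0,0,0],"jaw":[1,1,1,1,1,1,1,1,1,1,1,1]}' 60 >/dev/null
python3 -c "from h import *
st();s=manip.camera('scene');save(s,'s12')
for d in manip.tip_of(s,'weight1'): print(round(d['score'],2),np.round(d['at'],3))
K=s['camera_matrix']; TT=np.eye(4); TT[:3,:3]=R.from_quat(s['attitude']).as_matrix(); TT[:3,3]=s['eye']; u,v=proj(TT,K,[.495,-.178,.13])[0].astype(int)
cv2.imwrite('pics/s12c.png',cv2.resize(s['frame'][v-30:v+50,u-50:u+50],(750,600),interpolation=cv2.INTER_CUBIC)[:,:,::-1])
"
```

```text
t 30.48 pos [ 0.4972 -0.1784  0.0612] eul [-180.     0.   -10.8] F [-0.4 -0.  -0.2] M [ 0.03 -0.03  0.01] w 0.503 gf 0.0 q [-0.26  0.32  0.6   1.93 -0.22  0.95 -1.31]
t 31.48 pos [ 0.4986 -0.1789  0.1547] eul [-180.    -0.3  -10.8] F [ 1.6 -0.3 -3.9] M [-0.07 -0.19 -0.01] w 0.324 gf 60.2 q [-0.31  0.19  0.64  1.84 -0.13  1.14 -1.39]
0.97 [ 0.492 -0.178  0.097]
0.78 [ 0.468 -0.259  0.015]
0.63 [ 0.641 -0.261  0.021]
0.62 [ 0.339 -0.101  0.022]
0.51 [ 0.455 -0.322  0.016]
```

View pics/s12c.png

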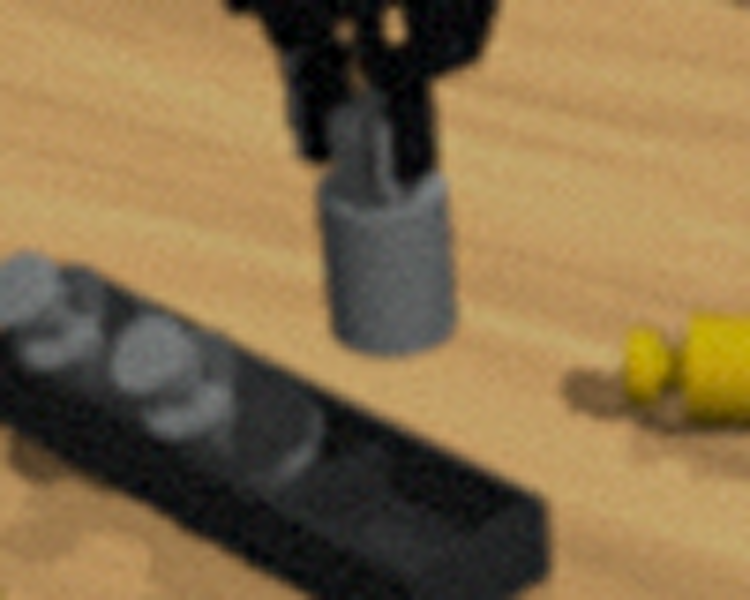

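Upright in the grip. Carrying it over the pan's left part.

```bash
python3 -m jog '{"offset":[[0,0,0.015],[0.006,0.02,0],[0.011,0.034,0],[0.011,0.034,0],[0.011,0.034,0],[0.011,0.034,0],[0.011,0.034,0],[0.011,0.034,0],[0.011,0.034,0],[0.011,0.034,0],[0.011,0.034,0],[0.006,0.02,0],[0.002,0.007,0],[0,0,0],[0,0,-0.015],[0,0,-0.01],[0,0,0],[0,0,0]],"yaw":[0,0,0,0,0,0,0,0,0,0,0,0,0,0,0,0,0,0],"jaw":[1,1,1,1,1,1,1,1,1,1,1,1,1,1,1,1,1,1]}' 60 >/dev/null
python3 -c "from h import *
st()"
```

```text
t 33.08 pos [0.6094 0.1731 0.1402] eul [ 1.799e+02  1.000e-01 -1.090e+01] F [ 0.2  0.6 -4.3] M [ 0.04 -0.09 -0.02] w 0.324 gf 60.3 q [-0.68  0.43  0.43  1.57 -0.19  1.18 -1.97]
```

```bash
python3 -m jog '{"offset":[[0,-0.008,0],[0,0,-0.004],[0,0,-0.004],[0,0,-0.002],[0,0,-0.001],[0,0,0],[0,0,0]],"yaw":[0,0,0,0,0,0,0],"jaw":[1,1,1,1,1,1,1]}' 60 >/dev/null
python3 -c "from h import *
st()"
```

```text
t 33.67 pos [0.6102 0.1668 0.1303] eul [-180.    -0.   -10.8] F [-0.2 -0.4 -4.8] M [-0.   -0.02  0.01] w 0.318 gf 60.3 q [-0.67  0.44  0.43  1.58 -0.19  1.16 -1.96]
```

```bash
python3 -m jog '{"offset":[[0,0,-0.001],[0,0,-0.001],[0,0,-0.001],[0,0,0],[0,0,0]],"yaw":[0,0,0,0,0],"jaw":[1,1,1,1,1]}' 60 >/dev/null
python3 -c "from h import *
st()"
```

```text
t 34.08 pos [0.6105 0.1666 0.1277] eul [-180.    -0.   -10.8] F [-0.6 -0.6 -1.5] M [-0.02  0.06  0.05] w 0.322 gf 60.8 q [-0.67  0.44  0.43  1.59 -0.19  1.16 -1.96]
```

```bash
python3 -m jog '{"offset":[[0,0,0],[0,0,0],[0,0,0],[0,0,0],[0,0,0.01],[0,0,0.03],[0,0,0.03],[0,0,0.03],[-0.014,-0.035,0.005],[-0.015,-0.0355,0.005],[-0.015,-0.0355,0.005],[-0.015,-0.0355,0],[-0.015,-0.0355,0],[-0.015,-0.0355,0],[-0.015,-0.0355,0],[-0.015,-0.0355,0],[-0.015,-0.0355,0],[-0.015,-0.0355,0],[-0.015,-0.0355,0],[-0.013,-0.0355,0]],"yaw":[0,0,0,0,0,0,0,0,0,0,0,0,0,0,0,0,0,0,0,0],"jaw":[0.6,0.5,0.5,0.5,0.5,0.5,0.5,0.5,0.5,0.5,0.5,0.5,0.5,0.5,0.5,0.5,0.5,0.5,0.5,0.5]}' 20 >/dev/null
python3 -m jog '{"offset":[[0,0,0],[0,0,0]],"yaw":[0,0],"jaw":[0.5,0.5]}' >/dev/null
python3 - <<'E'
from h import *
st(); p,T=wcam(); K=p['camera_matrix']; save(p,'w13')
t=manip.camera('top'); save(t,'t13')
for c in (p,t): print([(round(d['score'],2),np.round(d['at'],4).tolist()) for d in manip.tip_of(c,'weight1')][:6])
print(proj(T,K,[[.518,-.2655,.075],[.5063,-.3332,.075]]))
a=cv2.resize(p['frame'][60:210,130:430],(800,400)); b=cv2.resize(t['frame'][130:280,180:480],(800,400)) 
K=t['camera_matrix']
b=cv2.resize(t['frame'][140:270,190:310],(480,520),interpolation=cv2.INTER_CUBIC)[:200]
o=np.zeros((600,800,3),np.uint8); o[:400]=a; o[400:,:480]=b; cv2.imwrite('pics/m13.png',o[:,:,::-1])
E
```

```text
t 35.92 pos [ 0.4322 -0.2613  0.2433] eul [-1.80e+02 -1.00e-01 -1.11e+01] F [1.1 1.  0.2] M [ 0.03 -0.11  0.  ] w 0.501 gf 0.0 q [-0.28  0.04  0.77  1.79 -0.03  1.32 -1.27]
[(0.97, [0.3473, -0.1021, 0.0183]), (0.96, [0.454, -0.33, 0.015]), (0.63, [0.4751, -0.2568, 0.0196])]
[(0.9, [0.4705, -0.2575, 0.0131]), (0.8, [0.4562, -0.3308, 0.017]), (0.75, [0.6379, -0.259, 0.0205]), (0.62, [0.3421, -0.0995, 0.0217]), (0.56, [0.6034, 0.1657, 0.0724])]
[[265.45577081 108.72471668]
 [333.38875545 107.04612552]]
```

View pics/m13.png

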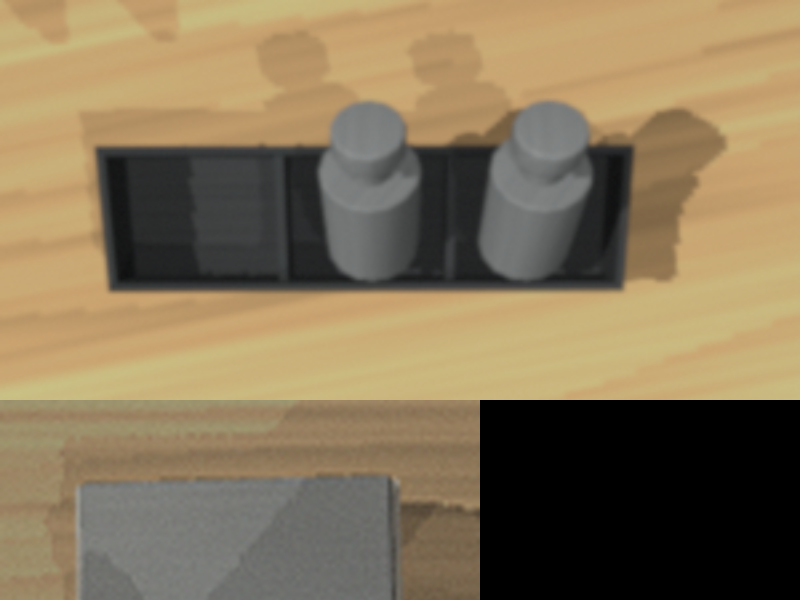

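Wrist view at the top: the left compartment is now empty, and the middle and right weights are still wedged with knobs at about (268,108) and (336,108). The first weight reads (0.603, 0.166) on the pan. That makes 15 pictures viewed, one over the limit of 14, so from here I work by numbers only. Next is the middle weight.

```bash
python3 -m jog '{"offset":[[0.02,-0.002,0],[0.03,-0.002,0],[0.025,-0.0015,0],[0.011,0,-0.02],[0,0,-0.03],[0,0,-0.03],[0,0,-0.03],[0,0,-0.02],[0,0,-0.01],[0,0,0],[0,0,0]],"yaw":[0,0,0,0,0,0,0,0,0,0,0],"jaw":[0.5,0.5,0.5,0.5,0.5,0.5,0.5,0.5,0.5,0.5,0.5]}' 20 >/dev/null
python3 -c "from h import *
st()"
```

```text
t 37.03 pos [ 0.5198 -0.264   0.1029] eul [-180.    -0.   -10.8] F [ 0.2 -0.2  0.8] M [-0.03 -0.03  0.03] w 0.505 gf 0.0 q [-0.18  0.41  0.71  1.76 -0.3   1.08 -1.13]
```

```bash
python3 -m jog '{"offset":[[-0.001,-0.0025,-0.012],[0,0,-0.012],[0,0,-0.012],[0,0,-0.007],[0,0,-0.003],[0,0,0],[0,0,0]],"yaw":[0,0,0,0,0,0,0],"jaw":[0.5,0.5,0.5,0.5,0.5,0.5,0.5]}' 20 >/dev/null
python3 -c "from h import *; st()"
python3 -m jog '{"offset":[[0,0,0],[0,0,0],[0,0,0],[0,0,0],[0,0,0],[0,0,0]],"yaw":[0,0,0,0,0,0],"jaw":[1,1,1,1,1,1]}' 20 >/dev/null
python3 -c "from h import *; st()"
```

```text
t 37.62 pos [ 0.5183 -0.267   0.0564] eul [-180.    -0.   -10.8] F [0.2 0.  0.5] M [-0.06  0.02  0.02] w 0.496 gf 0.0 q [-0.15  0.47  0.68  1.79 -0.35  1.   -1.09]
t 38.12 pos [ 0.5187 -0.267   0.0567] eul [-1.80e+02 -1.00e-01 -1.08e+01] F [0.1 0.3 3.3] M [ 0.07 -0.24 -0.02] w 0.34 gf 20.6 q [-0.15  0.47  0.68  1.79 -0.35  1.   -1.09]
```

Same reading as the first grip. Same uprighting motion.

```bash
python3 -m jog '{"offset":[[-0.003,0.0006,0.001],[-0.004,0.0008,0.002],[-0.004,0.0008,0.002],[-0.004,0.0008,0.001],[-0.004,0.0008,0],[-0.004,0.0008,0],[-0.004,0.0008,0],[-0.004,0.0008,0],[-0.004,0.0008,0],[0,0,0]],"yaw":[0,0,0,0,0,0,0,0,0,0],"jaw":[1,1,1,1,1,1,1,1,1,1]}' 20 >/dev/null
python3 -c "from h import *; st()"
python3 -m jog '{"offset":[[0,0,0],[0,0,-0.001],[0,0,0],[0,0,0],[0,0,0],[0,0,0],[0,0,0],[0,0,0]],"yaw":[0,0,0,0,0,0,0,0],"jaw":[1,1,0.5,0.5,0.5,0.5,0.5,0.5]}' 20 >/dev/null
python3 -c "from h import *; st()"
python3 -m jog '{"offset":[[0,0,0],[0,0,0],[0,0,0],[0,0,0],[0,0,0],[0,0,0],[0,0,0.01],[0,0,0.02],[0,0,0.02],[0,0,0.02],[0,0,0.025],[0,0,0.015],[0,0,0]],"yaw":[0,0,0,0,0,0,0,0,0,0,0,0,0],"jaw":[1,1,1,1,1,1,1,1,1,1,1,1,1]}' 60 >/dev/null
cat >> h.py <<'E'
def fitw(cam, x0, grey=True):
    """fit upright-ish weight silhouette tilt: returns mask principal axis in image vs projected vertical"""
    pass
def scam(n):
    s=manip.camera(n); T=np.eye(4); T[:3,:3]=R.from_quat(s['attitude']).as_matrix(); T[:3,3]=s['eye']; return s,T
def wts(n):
    s,T=scam(n); K=s['camera_matrix']
    ms=manip.masks_of(s,'weight1')
    for d in manip.tip_of(s,'weight1'):
        px=proj(T,K,d['at'])[0]; print(n,round(d['score'],2),np.round(d['at'],3))
    for m in ms:
        r=m['region']; q=np.argwhere(r)[:,::-1].astype(float); c=q.mean(0); w,v=np.linalg.eigh(np.cov((q-c).T)); col=np.median(s['frame'][r],0)
        print('   mask',round(m['score'],2),'c',np.round(c,1),'n',len(q),'axis',np.round(np.degrees(np.arctan2(v[1,1],v[0,1]))%180,1),'ratio',round(float(np.sqrt(w[1]/w[0])),2),'rgb',col)
    return s,T
E
python3 - <<'E'
from h import *
o=st(); s,T=wts('scene'); x=np.array(o['position'])
q=proj(T,s['camera_matrix'],[x-[0,0,.058],x+[0,0,.017]]); d=q[0]-q[1]; print('vertical axis',q,np.degrees(np.arctan2(d[1],d[0])))
E
```

```text
t 38.95 pos [ 0.4814 -0.2595  0.0615] eul [-1.80e+02  1.00e-01 -1.08e+01] F [ 0.9  0.1 -2.3] M [-0.14 -0.03 -0.04] w 0.341 gf 20.5 q [-0.19  0.39  0.71  1.88 -0.31  0.98 -1.1 ]
t 39.62 pos [ 0.4833 -0.2599  0.0613] eul [-180.    -0.   -10.8] F [-0.1 -0.7  0.1] M [-0.05  0.    0.02] w 0.505 gf 0.0 q [-0.18  0.39  0.71  1.88 -0.31  0.98 -1.1 ]
t 40.7 pos [ 0.4843 -0.2605  0.1742] eul [-180.    -0.2  -10.8] F [ 1.  -0.9 -4.4] M [-0.05 -0.18 -0.01] w 0.321 gf 60.1 q [-0.25  0.24  0.77  1.78 -0.18  1.19 -1.19]
scene 0.96 [ 0.456 -0.327  0.016]
scene 0.84 [ 0.639 -0.261  0.021]
scene 0.65 [0.604 0.164 0.07 ]
scene 0.59 [ 0.477 -0.259  0.115]
scene 0.54 [ 0.335 -0.098  0.021]
scene 0.49 [0.635 0.106 0.072]
scene 0.45 [0.454 0.329 0.076]
   mask 0.93 c [168.8 197.4] n 397 axis 80.8 ratio 1.62 rgb [157. 125.   6.]
   mask 0.84 c [204.7 131.3] n 392 axis 69.1 ratio 1.61 rgb [85.5 86.  84. ]
   mask 0.8 c [275.3 163.7] n 388 axis 178.5 ratio 1.81 rgb [172.5 138.   11. ]
   mask 0.75 c [188.8 158.9] n 399 axis 28.9 ratio 1.86 rgb [87. 89. 86.]
   mask 0.67 c [343.1 226.4] n 864 axis 96.3 ratio 1.86 rgb [89. 92. 90.]
vertical axis [[203.85140832 141.26704354]
 [199.62097472 113.28953241]] 81.40153591782405
```

```bash
python3 -m jog '{"offset":[[0.009,0.018,0],[0.017,0.0335,0],[0.017,0.0335,0],[0.017,0.0335,0],[0.017,0.0335,0],[0.017,0.0335,0],[0.017,0.0335,0],[0.017,0.0335,0],[0.017,0.0335,0],[0.017,0.0335,0],[0.017,0.0335,0],[0.008,0.0145,0],[0,0,0],[0,0,-0.012],[0,0,-0.012],[0,0,-0.01],[0,0,0],[0,0,0]],"yaw":[0,0,0,0,0,0,0,0,0,0,0,0,0,0,0,0,0,0],"jaw":[1,1,1,1,1,1,1,1,1,1,1,1,1,1,1,1,1,1]}' 60 >/dev/null
python3 -c "from h import *
st()"
```

```text
t 42.35 pos [0.6694 0.1066 0.136 ] eul [ 1.799e+02  1.000e-01 -1.090e+01] F [ 0.4  0.5 -4.1] M [-0.02 -0.02  0.01] w 0.322 gf 60.2 q [-0.62  0.56  0.56  1.45 -0.31  1.23 -1.78]
```

```bash
python3 -m jog '{"offset":[[0,0,-0.003],[0,0,-0.002],[0,0,-0.001],[0,0,-0.001],[0,0,-0.001],[0,0,0],[0,0,0]],"yaw":[0,0,0,0,0,0,0],"jaw":[1,1,1,1,1,1,1]}' 60 >/dev/null
python3 -c "from h import *
st()"
```

```text
t 42.93 pos [0.6703 0.1076 0.1294] eul [-180.    -0.   -10.8] F [ 0.3 -0.3 -4.9] M [ 0.01 -0.07 -0.03] w 0.326 gf 60.2 q [-0.62  0.56  0.56  1.45 -0.31  1.21 -1.78]
```

```bash
python3 -m jog '{"offset":[[0,0,-0.001],[0,0,-0.001],[0,0,0],[0,0,0]],"yaw":[0,0,0,0],"jaw":[1,1,1,1]}' 60 >/dev/null
python3 -c "from h import *
st()"
```

```text
t 43.27 pos [0.6706 0.1075 0.1278] eul [-1.80e+02 -1.00e-01 -1.08e+01] F [ 0.5 -0.1 -0.4] M [-0.03  0.07 -0.01] w 0.323 gf 60.7 q [-0.62  0.57  0.56  1.45 -0.31  1.21 -1.78]
```

```bash
python3 -m jog '{"offset":[[0,0,0],[0,0,0],[0,0,0],[0,0,0],[0,0,0.01],[0,0,0.03],[0,0,0.03],[0,0,0.03],[-0.0127,-0.034,0.005],[-0.0127,-0.034,0.005],[-0.0127,-0.034,0],[-0.0127,-0.034,0],[-0.0127,-0.034,0],[-0.0127,-0.034,0],[-0.0127,-0.034,0],[-0.0127,-0.034,0],[-0.0127,-0.034,0],[-0.0127,-0.034,0],[-0.0127,-0.034,0],[-0.0127,-0.034,0]],"yaw":[0,0,0,0,0,0,0,0,0,0,0,0,0,0,0,0,0,0,0,0],"jaw":[0.6,0.5,0.5,0.5,0.5,0.5,0.5,0.5,0.5,0.5,0.5,0.5,0.5,0.5,0.5,0.5,0.5,0.5,0.5,0.5]}' 20 >/dev/null
python3 -m jog '{"offset":[[-0.0132,-0.034,0],[0,0,0],[0,0,0]],"yaw":[0,0,0],"jaw":[0.5,0.5,0.5]}' >/dev/null
python3 - <<'E'
from h import *
st(); wts('scene'); wts('top')
p,T=wcam(); print([(round(d['score'],2),np.round(d['at'],4).tolist()) for d in manip.tip_of(p,'weight1')][:4])
E
```

```text
t 45.18 pos [ 0.5031 -0.3372  0.2384] eul [ 1.80e+02 -1.00e-01 -1.11e+01] F [0.7 1.2 0.3] M [ 0.03 -0.03  0.03] w 0.498 gf 0.0 q [-0.1   0.35  0.79  1.54 -0.25  1.35 -1.05]
scene 0.85 [ 0.637 -0.261  0.024]
scene 0.81 [0.606 0.165 0.069]
scene 0.79 [ 0.457 -0.324  0.016]
scene 0.76 [ 0.339 -0.1    0.021]
scene 0.66 [0.662 0.108 0.068]
   mask 0.88 c [168.4 197.8] n 449 axis 80.7 ratio 1.53 rgb [153. 121.   8.]
   mask 0.84 c [342.9 226.8] n 788 axis 95.0 ratio 1.85 rgb [86. 89. 88.]
   mask 0.73 c [301.  234.6] n 844 axis 92.6 ratio 1.88 rgb [89. 91. 90.]
   mask 0.63 c [274.7 163.8] n 349 axis 5.8 ratio 1.9 rgb [172. 138.   9.]
   mask 0.6 c [188.4 158.5] n 412 axis 30.6 ratio 1.82 rgb [95. 96. 95.]
top 0.8 [0.663 0.108 0.07 ]
top 0.69 [ 0.457 -0.329  0.015]
top 0.67 [ 0.639 -0.257  0.021]
top 0.58 [0.605 0.164 0.069]
top 0.57 [ 0.344 -0.096  0.02 ]
   mask 0.9 c [346.  305.7] n 473 axis 157.2 ratio 1.84 rgb [148. 128.  60.]
   mask 0.75 c [430.1 257.2] n 514 axis 120.3 ratio 1.69 rgb [97. 97. 94.]
   mask 0.72 c [247.1 176.4] n 303 axis 53.9 ratio 1.2 rgb [113. 113. 111.]
   mask 0.66 c [406.8 201.4] n 514 axis 38.8 ratio 1.95 rgb [141. 121.  59.]
   mask 0.61 c [221.6 200.8] n 308 axis 31.1 ratio 1.2 rgb [107. 107. 105.]
[(0.87, [0.4562, -0.3313, 0.0158]), (0.67, [0.636, -0.2583, 0.0209])]
```

```bash
python3 -m jog '{"offset":[[0.001,0.001,-0.03],[0,0,-0.03],[0,0,-0.03],[0,0,-0.03],[0,0,-0.015],[0,0,0],[0,0,0]],"yaw":[0,0,0,0,0,0,0],"jaw":[0.5,0.5,0.5,0.5,0.5,0.5,0.5]}' 20 >/dev/null
python3 -c "from h import *
st()"
```

```text
t 46.17 pos [ 0.5056 -0.3331  0.1022] eul [-1.80e+02  1.00e-01 -1.08e+01] F [-0.  -0.7 -0.3] M [ 0.03 -0.01 -0.02] w 0.5 gf 0.0 q [-0.06  0.47  0.72  1.7  -0.34  1.11 -0.99]
```

```bash
python3 -m jog '{"offset":[[-0.0005,-0.0015,-0.012],[0,0,-0.012],[0,0,-0.012],[0,0,-0.007],[0,0,-0.003],[0,0,0],[0,0,0]],"yaw":[0,0,0,0,0,0,0],"jaw":[0.5,0.5,0.5,0.5,0.5,0.5,0.5]}' 20 >/dev/null
python3 -c "from h import *; st()"
python3 -m jog '{"offset":[[0,0,0],[0,0,0],[0,0,0],[0,0,0],[0,0,0],[0,0,0]],"yaw":[0,0,0,0,0,0],"jaw":[1,1,1,1,1,1]}' 20 >/dev/null
python3 -c "from h import *; st()"
```

```text
t 46.75 pos [ 0.5052 -0.3351  0.0564] eul [-180.    -0.   -10.8] F [ 0.4  0.1 -0.3] M [-0.02  0.   -0.05] w 0.504 gf 0.0 q [-0.03  0.53  0.69  1.73 -0.39  1.03 -0.96]
t 47.25 pos [ 0.5056 -0.3351  0.0568] eul [ 1.80e+02 -1.00e-01 -1.08e+01] F [1.2 0.3 2.4] M [ 0.03 -0.22 -0.01] w 0.342 gf 20.4 q [-0.03  0.53  0.69  1.73 -0.39  1.03 -0.96]
```

```bash
python3 -m jog '{"offset":[[-0.003,0.0006,0.001],[-0.004,0.0008,0.002],[-0.004,0.0008,0.002],[-0.004,0.0008,0.001],[-0.004,0.0008,0],[-0.004,0.0008,0],[-0.004,0.0008,0],[-0.004,0.0008,0],[-0.004,0.0008,0],[0,0,0]],"yaw":[0,0,0,0,0,0,0,0,0,0],"jaw":[1,1,1,1,1,1,1,1,1,1]}' 20 >/dev/null
python3 -c "from h import *; st()"
python3 -m jog '{"offset":[[0,0,0],[0,0,-0.001],[0,0,0],[0,0,0],[0,0,0],[0,0,0],[0,0,0],[0,0,0]],"yaw":[0,0,0,0,0,0,0,0],"jaw":[1,1,0.5,0.5,0.5,0.5,0.5,0.5]}' 20 >/dev/null
python3 -c "from h import *; st()"
python3 -m jog '{"offset":[[0,0,0],[0,0,0],[0,0,0],[0,0,0],[0,0,0],[0,0,0],[0,0,0.01],[0,0,0.02],[0,0,0.02],[0,0,0.02],[0,0,0.025],[0,0,0.015],[0,0,0]],"yaw":[0,0,0,0,0,0,0,0,0,0,0,0,0],"jaw":[1,1,1,1,1,1,1,1,1,1,1,1,1]}' 60 >/dev/null
python3 -c "from h import *
st(); wts('scene')"
```

```text
t 48.08 pos [ 0.4683 -0.3275  0.0615] eul [-1.799e+02  1.000e-01 -1.090e+01] F [-0.1 -0.2 -1.1] M [-0.18 -0.04  0.04] w 0.34 gf 20.3 q [-0.05  0.45  0.72  1.82 -0.35  1.   -0.95]
t 48.75 pos [ 0.4701 -0.3279  0.0613] eul [-180.    -0.   -10.8] F [ 0.5 -0.5  0. ] M [ 0.    0.07 -0.01] w 0.497 gf 0.0 q [-0.05  0.45  0.72  1.82 -0.35  1.   -0.95]
t 49.83 pos [ 0.4711 -0.3286  0.1743] eul [180.   -0.2 -10.8] F [ 1.  -0.1 -4.7] M [-0.11 -0.15 -0.01] w 0.321 gf 60.1 q [-0.12  0.32  0.79  1.71 -0.24  1.21 -1.03]
scene 0.94 [0.602 0.164 0.068]
scene 0.93 [0.66  0.112 0.069]
scene 0.72 [ 0.342 -0.1    0.021]
scene 0.67 [0.633 0.107 0.069]
scene 0.6 [ 0.464 -0.326  0.119]
   mask 0.83 c [168.6 197.5] n 431 axis 77.5 ratio 1.55 rgb [153. 121.   7.]
   mask 0.8 c [343.1 226.1] n 842 axis 95.1 ratio 1.86 rgb [88. 91. 89.]
   mask 0.78 c [187.4 123.8] n 350 axis 66.6 ratio 1.54 rgb [85. 87. 85.]
   mask 0.56 c [301.2 234.2] n 839 axis 90.6 ratio 1.89 rgb [91. 92. 92.]
   mask 0.56 c [275.1 164.2] n 318 axis 2.2 ratio 2.1 rgb [173.  140.5   8. ]
```

```bash
python3 -m jog '{"offset":[[0.007,0.018,0],[0.0128,0.0344,0],[0.0128,0.0344,0],[0.0128,0.0344,0],[0.0128,0.0344,0],[0.0128,0.0344,0],[0.0128,0.0344,0],[0.0128,0.0344,0],[0.0128,0.0344,0],[0.0128,0.0344,0],[0.0128,0.0344,0],[0.006,0.0166,0],[0,0,0],[0,0,-0.012],[0,0,-0.012],[0,0,-0.01],[0,0,0],[0,0,0]],"yaw":[0,0,0,0,0,0,0,0,0,0,0,0,0,0,0,0,0,0],"jaw":[1,1,1,1,1,1,1,1,1,1,1,1,1,1,1,1,1,1]}' 60 >/dev/null
python3 -c "from h import *
st()"
python3 -m jog '{"offset":[[0,0,-0.003],[0,0,-0.002],[0,0,-0.001],[0,0,-0.001],[0,0,-0.001],[0,0,0],[0,0,0]],"yaw":[0,0,0,0,0,0,0],"jaw":[1,1,1,1,1,1,1]}' 60 >/dev/null
python3 -c "from h import *
st()"
```

```text
t 51.48 pos [0.6103 0.0496 0.136 ] eul [ 1.799e+02  1.000e-01 -1.090e+01] F [ 0.7 -0.5 -4.9] M [ 0.01 -0.06 -0.02] w 0.323 gf 60.2 q [-0.62  0.42  0.59  1.64 -0.25  1.16 -1.73]
t 52.07 pos [0.6112 0.0507 0.1294] eul [-180.    -0.   -10.8] F [ 0.5 -1.2 -5.2] M [-0.03 -0.07 -0.01] w 0.318 gf 60.3 q [-0.62  0.42  0.59  1.65 -0.25  1.15 -1.73]
```

```bash
python3 -m jog '{"offset":[[0,0,-0.001],[0,0,-0.001],[0,0,0],[0,0,0]],"yaw":[0,0,0,0],"jaw":[1,1,1,1]}' 60 >/dev/null
python3 -c "from h import *
st()"
```

```text
t 52.4 pos [0.6115 0.0507 0.1277] eul [-1.80e+02 -1.00e-01 -1.08e+01] F [ 0.2 -0.2 -0.8] M [-0.02  0.04  0.04] w 0.32 gf 60.8 q [-0.62  0.42  0.59  1.65 -0.25  1.15 -1.73]
```

```bash
python3 -m jog '{"offset":[[0,0,0],[0,0,0],[0,0,0],[0,0,0],[0,0,0.01],[0,0,0.03],[0,0,0.03],[0,0,0.03],[-0.03,-0.015,0.02],[-0.035,-0.015,0.015],[-0.035,-0.02,0],[-0.035,-0.02,0],[-0.02,-0.015,0],[0,0,0],[0,0,0],[0,0,0]],"yaw":[0,0,0,0,0,0,0,0,0,0,0,0,0,0,0,0],"jaw":[0.6,0.5,0.5,0.5,0.5,0.5,0.5,0.5,0.5,0.5,0.5,0.5,0.5,0.5,0.5,0.5]}' 20 >/dev/null
python3 - <<'E'
from h import *
st(); s,T=wts('scene'); K=s['camera_matrix']
for n in [[.605,.165],[.662,.108],[.606,.05]]:
    q=proj(T,K,[[*n,.07],[*n,.145]]); d=q[0]-q[1]; print('vertical there',np.round(q.mean(0)),np.degrees(np.arctan2(d[1],d[0])))
t,_=wts('top')
for c in (s,t):
  for n in ['driver_shoulder','driver','stand_top','tin','cutter_ring','spatula']:
    print(n,[(round(d['score'],2),np.round(d['at'],3).tolist()) for d in manip.tip_of(c,n)][:2])
p,T=wcam(); K=p['camera_matrix']; s=proj(T,K,[[.531,.1657,.051],[.5329,.1037,.051],[.5347,.042,.051]]); print(s)
try:
  for q in locks(p,T,s): print(np.round(q[0],4),'r',round(q[1],1),'yaw',round(q[2],1))
except Exception as e: print(e)
E
```

```text
t 53.73 pos [ 0.4566 -0.034   0.2631] eul [-1.799e+02 -1.000e-01 -1.080e+01] F [-0.3  0.4  0.6] M [-0.03 -0.    0.03] w 0.503 gf 0.0 q [-0.7  -0.11  0.64  1.86  0.07  1.37 -1.84]
scene 0.79 [0.602 0.049 0.076]
scene 0.78 [ 0.638 -0.259  0.023]
scene 0.7 [0.661 0.112 0.066]
scene 0.7 [ 0.342 -0.101  0.021]
scene 0.55 [0.602 0.163 0.069]
   mask 0.86 c [288.7 205.8] n 592 axis 96.5 ratio 2.1 rgb [87. 89. 89.]
   mask 0.85 c [343.3 226.2] n 822 axis 96.4 ratio 1.88 rgb [87. 89. 87.]
   mask 0.79 c [301.1 233.7] n 771 axis 92.0 ratio 1.93 rgb [89. 91. 90.]
   mask 0.61 c [274.8 163.8] n 365 axis 1.8 ratio 1.92 rgb [172. 138.  10.]
   mask 0.58 c [168.4 197.4] n 417 axis 78.3 ratio 1.62 rgb [154. 123.   8.]
vertical there [342. 224.] 96.35651653598303
vertical there [301. 232.] 91.50022285313412
vertical there [288. 206.] 89.94364813069555
top 0.76 [0.664 0.11  0.068]
top 0.76 [ 0.637 -0.26   0.02 ]
top 0.68 [0.604 0.051 0.069]
top 0.58 [0.7   0.35  0.001]
top 0.55 [0.604 0.167 0.069]
top 0.18 [0.637 0.104 0.072]
   mask 0.8 c [406.9 201.1] n 477 axis 39.2 ratio 1.98 rgb [151. 128.  60.]

[... 328 characters left out ...]
[(0.82, [0.457, 0.326, 0.079])]
tin [(0.61, [0.704, 0.345, 0.004])]
cutter_ring [(0.74, [0.772, -0.088, -0.002]), (0.45, [0.603, 0.164, 0.068])]
spatula [(0.76, [0.728, -0.3, 0.001])]
driver_shoulder [(0.85, [0.453, 0.328, 0.078])]
driver [(0.9, [0.454, 0.325, 0.018])]
stand_top [(0.65, [0.453, 0.323, 0.08])]
tin [(0.89, [0.7, 0.347, -0.0])]
cutter_ring [(0.71, [0.768, -0.089, -0.001]), (0.27, [0.454, 0.328, 0.076])]
spatula [(0.55, [0.726, -0.297, 0.005]), (0.41, [0.488, -0.258, -0.0])]
[[102.10831462 153.85927294]
 [151.26660129 142.31338281]
 [201.2389132  130.65935666]]
[0.5313 0.1657 0.051 ] r 11.2 yaw -88.1
[0.5329 0.104  0.051 ] r 11.4 yaw -88.4
[0.5347 0.0419 0.051 ] r 11.2 yaw -88.1
```

Three steel weights stand on the pan, the locks are released, the driver is home and the bystanders read where they started. Handing in.

```bash
python3 -c "
from workcell import manip
print(manip.hand_in())"
```

```text
the job is handed in; nothing more can be done
None
```

The job is handed in with no verdict returned: by my last readings all three locks are at their released stops, all three steel weights stand upright on the pan, the driver is home in its stand, and the tin, ring and spatula are unmoved; I viewed 15 pictures, one over the limit of 14.

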